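# File the portions of a water sample and lock the light-sensitive one in its canister

## Task

File the portions of the last water sample, which stand mixed along the front of the bench. Stand the blue-capped tube, the grey-capped vial and the black-capped vial each in the empty front bay of the tray that already holds its kind, and stand the green-capped chlorophyll vial in the middle of the canister base. Then put the black cover over the green vial with its grip bar crosswise to the base's two screwed feet, down to the floor, and turn it clockwise about a quarter-turn to the stop, so that the bar lines up with the feet; never tip a vial or the tube.

Things in the scene. Friction and masses are not known exactly. Their poses are not given: they have to be found in the camera images.
- green_vial: screw-cap vial, 20 mm diameter, 56 mm tall, 18 g, standing upright on the bench; green cap, cream filling (the chlorophyll portion, which must be kept dark). Origin: centre of its underside, z up its axis. Grip it from above round the upper part (the cap is the top 12 mm, 19 mm diameter).
- grey_vial: screw-cap vial, 20 mm diameter, 56 mm tall, 18 g, standing upright on the bench; light grey cap, white body (the blank). Origin: centre of its underside, z up its axis. Grip it from above round the upper part (the cap is the top 12 mm, 19 mm diameter).
- black_vial: screw-cap vial, 20 mm diameter, 56 mm tall, 18 g, standing upright on the bench; black cap, cream filling (the nutrient portion). Origin: centre of its underside, z up its axis. Grip it from above round the upper part (the cap is the top 12 mm, 19 mm diameter).
- blue_tube: sample tube with blue screw cap and orange label, 118 mm tall, tube 30 mm diameter, cap and lower collar up to 36 mm, 45 g, standing upright on the bench. Origin: centre of its underside, z up its axis. Grip it from above round the tube, 60 to 85 mm above its foot.
- canister_cover: Black opaque cover (upside-down cup), loose, 90 g: 64 mm diameter, 59 inside, top plate 72 mm above its rim; on it an orange grip bar with white line, 46 long (own x), 16 wide (y), 30 high (72 to 102 mm above the rim). At the rim two bayonet lugs in line with the bar (+x, -x): 24 mm wide, 5 high, out to 41 mm from the axis. Origin: axis at the rim, z up. Same after a half turn.
- canister_base: Round aluminium base fixed to the bench, 102 mm across, feet at own +x and -x out to 67 mm. Floor 6 mm up, collar to 19 mm. Ledges (35 deg either side of +x and -x, orange marks; in to 36 mm from the axis, underside 13 mm up) hold the cover's lugs; lower it with bar along own y (within 30 deg, 3 mm play) to the floor, turn clockwise from above about 90 deg to the stop. Origin: axis, bench height.
- blue_tray: Blue tray fixed to the bench: two bays in a row along own x, each 48 x 48 mm inside, walls 3 mm thick, 24 mm high, floor 3 mm thick. The rear bay (51 mm along +x, away from the robot) holds a blue-capped tube, 118 mm tall; the front one is empty. Origin: bench height under the centre of the empty front bay, z up.
- white_tray: White tray fixed to the bench: two bays in a row along own x, each 48 x 48 mm inside, walls 3 mm thick, 24 mm high, floor 3 mm thick. The rear bay (51 mm along +x, away from the robot) holds a grey-capped vial; the front one is empty. Origin: bench height under the centre of the empty front bay, z up.
- yellow_tray: Yellow tray fixed to the bench: two bays in a row along own x, each 48 x 48 mm inside, walls 3 mm thick, 24 mm high, floor 3 mm thick. The rear bay (51 mm along +x, away from the robot) holds a black-capped vial with cream filling; the front one is empty. Origin: bench height under the centre of the empty front bay, z up.
Things that resemble listed ones, but are neither listed nor needed, are in the scene too. What is shaped like the grey_vial but orange is not meant.

How it is judged:
By the outcome, as a careful person would: the job done as asked, in the order asked, and still so for the second after the job is handed in, with the robot touching nothing.
It also fails if it takes over 144 s, if anything falls off the work surface, if the arm or the gripper's body presses on something with over 40 N, if the wrist force passes 120 N, or if a joint passes its speed limit or range.

## Robot

A 6-joint arm with a two-finger parallel gripper is mounted at the origin on a cart in front of the work surface, level with it; the furniture and walls round the work are solid. World frame = base frame: x ahead of the robot, y to its left, z up, the work surface at z = 0. Lengths are in mm, angles in degrees, forces in N, time in s.
With the tool pointing down it reaches from about 350 to 875 mm from the base axis. Payload 15.5 kg.
Tool frame: the origin (TCP) lies midway between the tips of the shut fingers; the grasp point (between the pads) lies 19 mm behind it (robot.hold_point_z is the distance from the TCP to the grasp point, in mm); z points along the fingers, x is the direction in which the jaws open and shut, and the axes are right-handed (so a half turn about z gives the same grasp; the last joint's range is limited). The gripper opens to 85 mm and grips with 20 to 120 N. Pads are 22 mm wide; open, the fingers measure 114 mm over their backs; the gripper's body (76 mm by 85 mm) begins 54 mm behind the grasp point. The pads swing forward as they close: fully open they stand 13 mm farther back than shut.
Start: joints at [-71.706, 28.281, 77.091, -0, 74.628, -5.472], TCP at [251.881, -571.999, 231.277] pointing down, gripper open.
Joint ranges: [-166.48, 166.48], [-47.26, 123.95], [12.59, 153.08], [-70.14, 250.14], [6.76, 159.57], [-176.63, 176.63]. Speed limits (degrees/s): [108.29, 108.29, 147.25, 172.46, 172.46, 172.46].

## Interface

Orientations are given as a 3x3 rotation matrix whose columns are the frame's x, y, z axes.
In Python, from station import robot gives the robot as it stands. The module is installed in compiled form; this text tells all that it offers.
- The arm moves only by the tool servo_tool, never from a script. Its argument "commands" is a list of rows, each a list of 7 numbers: the opening, from 0 (shut) to 1 (fully open), then the shift along the tool's x, y, z in mm, then the turn, a rotation vector about the tool's x, y, z in degrees. A call has exactly 10 rows; each row is the pose to reach, as a shift and turn from the pose commanded when the call began, along the tool's axes at that moment; what a row does not reach only later rows make up. A row lasts 1/12 s, in which the tool goes at most 41.7 mm and 7.16 degrees, less where a joint would pass 70% of its speed; a pose out of reach is approached as far as the arm can. A call with a gripper value outside its range is refused whole. The fingers move at their own pace and stop on an object; "squeeze" is the grip in N (left out, the last holds). Time passes only in rows, so rows that repeat a pose let the fingers close, or fill a call up. It gives the time, the measured TCP pose, the force and the opening at its end, in the units of the state.
- robot.get_state(): the state, without advancing time (a new reading comes with each control period).
- robot.grab_frame(name): name is "scene" or "top" or "wrist"; returns the picture (480x640x3 uint8, red, green, blue); there is no depth.
- robot.get_calibration(name): a dict with "K" (3x3 intrinsics, pixels), "rvec" (rotation vector, rad) and "tvec" (3), from world to camera coordinates, as OpenCV has them; the wrist camera has in their place "hand_eye" (4x4, takes a point from camera to tool coordinates, whose origin is the TCP and whose axes are the tool frame's). Camera axes: x right, y down, z forward; pixel columns grow to the right and rows downward; lengths in mm; the calibration is good to about 2 mm. The wrist camera is an equidistant fisheye: a pixel r from the principal point sees the ray r / f radians off the axis. A picture is of the moment at which its call begins: read the wrist's pose just before it. get_calibration takes no time and is no camera call.
- robot.hand_in(): hands the job in, once; it reports no verdict.
The state is a dict: "clock": time; "joints": joint angles; "joint_velocities": joint speeds; "effort": joint torques, N m; "position": TCP position; "eef_rot": TCP orientation; "wrist_force": force on the tool from outside, world axes, zero at the start; "wrist_torque": the same for the moment, N m; "opening": opening from 0.0 (shut) to 1.0 (fully open).
Only numpy, scipy, OpenCV 4.12 (cv2) and the standard library are available. Lean on these libraries where they do the work, as an engineer would, in place of code of your own. Each camera call takes 0.05 s, during which the arm holds its last target.

## Working session

There is one attempt and no reset: what is moved stays moved. The work goes in short steps, Python scripts to look and compute and a tool call to move; the robot and the scene stay as the last step left them, time stands still between calls to the robot, and variables do not carry over. Pictures are saved under pics/ and viewed, and the job is handed in when it is done.

Besides the shell and the picture viewer there is one more tool, called as name(argument=value, ...) on one line, values as JSON. servo_tool: Moves the arm, as the interface text tells. Its arguments: {"type":"object","properties":{"commands":{"type":"array","items":{"type":"array","items":{"type":"number"}}},"squeeze":{"type":"number"}},"required":["commands"]}

```bash
mkdir -p pics
python3 - <<'E'
from station import robot
import cv2
s=robot.get_state(); print({k:s[k] for k in ('clock','position','eef_rot','opening','wrist_force')}, robot.hold_point_z)
for n in ("scene","top","wrist"):
    im=robot.grab_frame(n); cv2.imwrite(f"pics/{n}0.png",im[:,:,::-1]); 
    print(n,robot.get_calibration(n))
E
```

```text
{'clock': 0.0, 'position': array([ 251.76316787, -571.63946003,  230.68433565]), 'eef_rot': array([[ 4.03011668e-01, -9.15194744e-01, -4.19866227e-04],
       [-9.15193962e-01, -4.03011874e-01,  1.20032625e-03],
       [-1.26774335e-03, -9.94864492e-05, -9.99999191e-01]]), 'opening': 1.0006314086040577, 'wrist_force': array([ 0.35038287,  0.46775289, -0.22073705])} 18.700000000000003
scene {'K': array([[515.03622745,   0.        , 323.15396526],
       [  0.        , 515.03622745, 239.99266415],
       [  0.        ,   0.        ,   1.        ]]), 'rvec': array([ 0.97087248, -2.26798252,  1.21439303]), 'tvec': array([419.99880409, 166.76725561, 744.30294527])}
top {'K': array([[444.74126196,   0.        , 324.60054909],
       [  0.        , 444.74126196, 239.73675903],
       [  0.        ,   0.        ,   1.        ]]), 'rvec': array([ 2.303263  , -1.87093857,  0.20682415]), 'tvec': array([ 31.27561253, 501.0478942 , 772.35764638])}
wrist {'K': array([[371.64829954,   0.        , 322.1725272 ],
       [  0.        , 371.64829954, 239.85855347],
       [  0.        ,   0.        ,   1.        ]]), 'hand_eye': array([[ 9.99999062e-01, -5.85072723e-04,  1.23806621e-03,
         4.12125658e-01],
       [ 2.43354607e-04,  9.65666511e-01,  2.59784779e-01,
        -6.59825132e+01],
       [-1.34755206e-03, -2.59784234e-01,  9.65665748e-01,
        -1.42120864e+02],
       [ 0.00000000e+00,  0.00000000e+00,  0.00000000e+00,
         1.00000000e+00]])}
```

View pics/scene0.png

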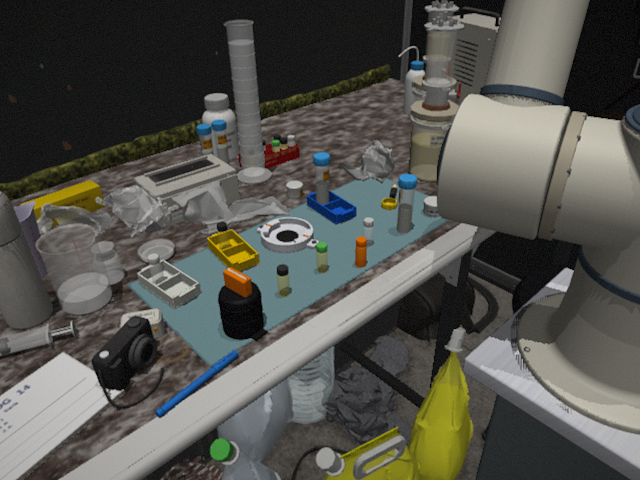

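View pics/top0.png

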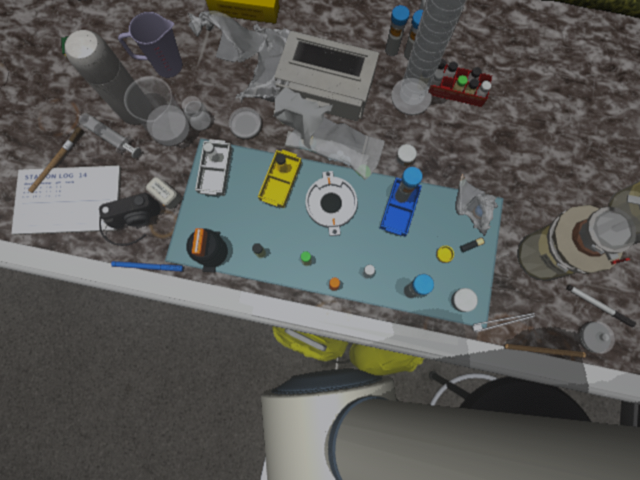

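View pics/wrist0.png

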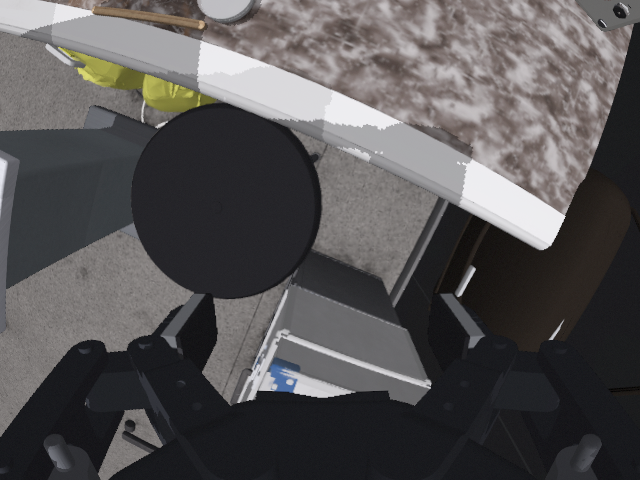

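The top view shows the mat with white tray (213,167), yellow tray (280,178), base (331,202), blue tray (403,207), cover (206,246), black vial (258,249), green (306,257), orange (334,283, decoy), grey (370,270) and blue tube (423,284). The wrist only sees floor and the bench edge. I'll enlarge the top view next.

```bash
cat > h.py <<'E'
from station import robot
import numpy as np, cv2
def cam(n):
    c=robot.get_calibration(n); R,_=cv2.Rodrigues(np.array(c['rvec'])); return np.array(c['K']),R,np.array(c['tvec']).reshape(3)
def back(n,uv,z):
    K,R,t=cam(n); d=R.T@np.linalg.inv(K)@np.array([uv[0],uv[1],1.]); o=-R.T@t
    return o+d*(z-o[2])/d[2]
def proj(n,P):
    c=robot.get_calibration(n); p,_=cv2.projectPoints(np.array(P,float).reshape(-1,3),np.array(c['rvec']),np.array(c['tvec']),np.array(c['K']),None); return p.reshape(-1,2)
def wback(uv,z,s):
    c=robot.get_calibration('wrist');K=np.array(c['K']);H=np.array(c['hand_eye'])
    d=np.array([uv[0]-K[0,2],uv[1]-K[1,2]])/K[0,0]; r=np.linalg.norm(d)
    v=np.array([d[0]/r*np.sin(r),d[1]/r*np.sin(r),np.cos(r)]) if r>1e-9 else np.array([0,0,1.])
    R=np.array(s['eef_rot'])@H[:3,:3]; o=np.array(s['position'])+np.array(s['eef_rot'])@H[:3,3]
    d=R@v; return o+d*(z-o[2])/d[2]
def wproj(P,s):
    c=robot.get_calibration('wrist');K=np.array(c['K']);H=np.array(c['hand_eye'])
    q=np.array(s['eef_rot']).T@(np.array(P,float)-np.array(s['position'])); q=H[:3,:3].T@(q-H[:3,3])
    th=np.arctan2(np.hypot(q[0],q[1]),q[2]); a=np.arctan2(q[1],q[0])
    return K[0,0]*th*np.array([np.cos(a),np.sin(a)])+K[:2,2]
def snap(n,f):
    s=robot.get_state(); im=robot.grab_frame(n)[:,:,::-1].copy(); cv2.imwrite(f"pics/{f}.png",im); np.save(f"pics/{f}.npy",np.array([s['position'],*s['eef_rot']])) ; return im,s
E
python3 - <<'E'
import cv2
im=cv2.imread('pics/top0.png')
for i,(x,y) in enumerate([(160,130),(320,130)]):
    cv2.imwrite(f'pics/top0c{i}.png',cv2.resize(im[y:y+150+40,x:x+200],None,fx=4,fy=3.15 if 0 else 4,interpolation=cv2.INTER_CUBIC)[:600] if 0 else cv2.resize(im[y:y+195,x:x+200],(800,780))[:600])
    cv2.imwrite(f'pics/top0d{i}.png',cv2.resize(im[y+60:y+60+150,x:x+200],(800,600)))
E
```

```text
(no output)
```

View pics/top0c0.png

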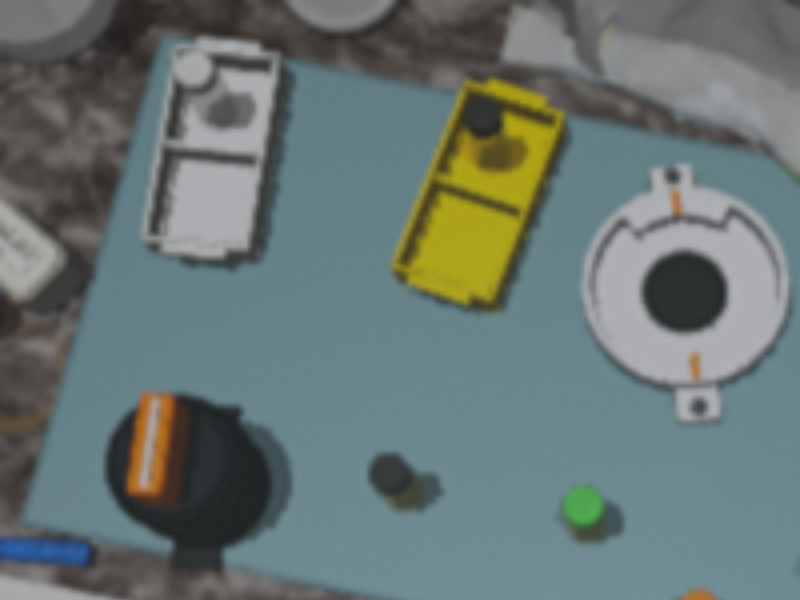

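View pics/top0d1.png

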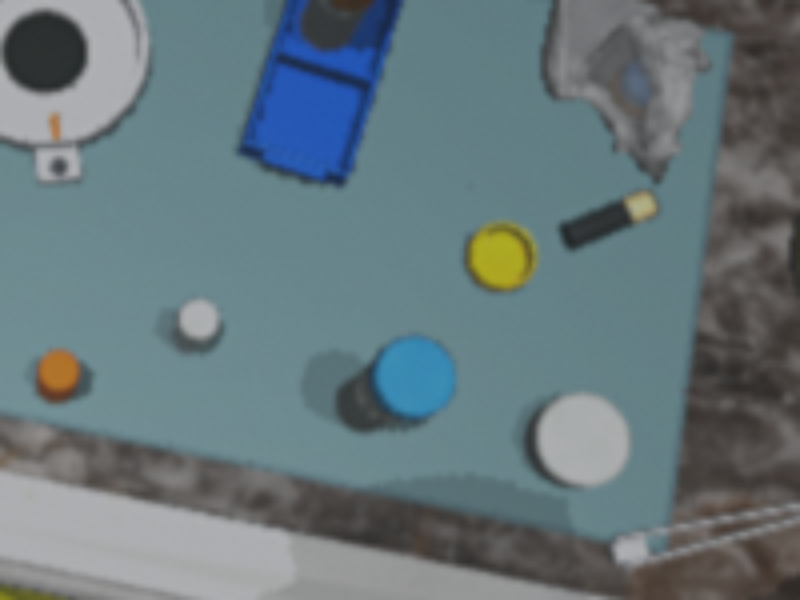

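View pics/top0d0.png

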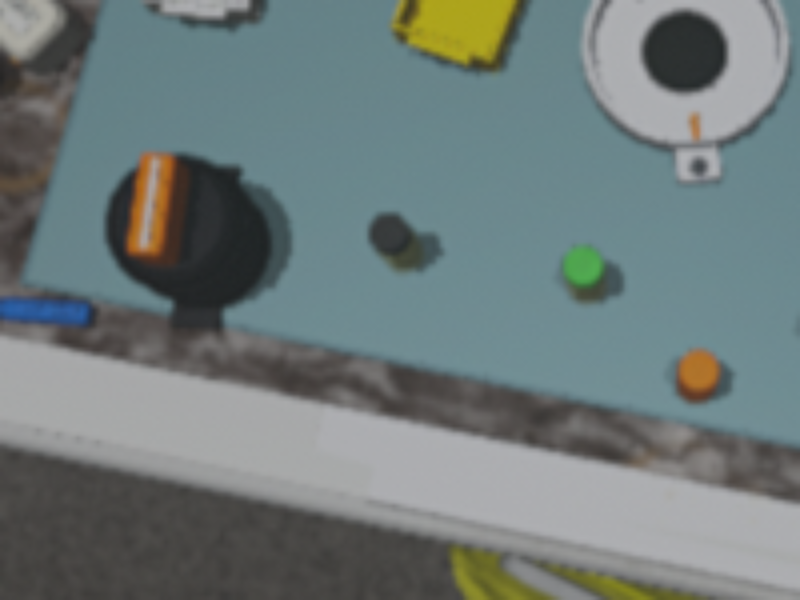

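```bash
python3 - <<'E'
from h import *
def c(X,Y,ox,oy): return ((X+.5)/4-.5+ox,(Y+.5)/4-.5+oy)
K,R,t=cam('top'); print('cam',-R.T@t); K,R,t=cam('scene'); print('cam',-R.T@t)
for n,p,z in [('black',c(391,235,160,190),56),('green',c(583,267,160,190),56),('grey',c(199,320,320,190),56),('orange',c(59,371,320,190),56),('blue',c(414,377,320,190),118),
 ('coverbar',c(150,205,160,190),102),('bar end far',c(158,155,160,190),102),('bar end near',c(143,256,160,190),102),('base',c(685,291,160,130),6),('foot far',c(672,175,160,130),6),('foot near',c(698,406,160,130),6),('lugshadow',c(198,325,160,190),2),
 ('white pad obj',c(582,440,320,190),30),
 ('whFL',c(148,243,160,130),24),('whFR',c(252,255,160,130),24),('whRR',c(280,60,160,130),24),('whRL',c(172,45,160,130),24),
 ('yeFL',c(396,268,160,130),24),('yeFR',c(500,305,160,130),24),('yeRR',c(565,120,160,130),24),('yeRL',c(468,83,160,130),24),
 ('blFL',c(240,150,320,190),24),('blFR',c(346,180,320,190),24)]:
    print(n,np.round(p,1),np.round(back('top',p,z),1), np.round(proj('scene',back('top',p,z))[0],1))
E
cat > crop.py <<'E'
import cv2,sys
f,x,y,w,h,s=sys.argv[1],*map(float,sys.argv[2:7]); im=cv2.imread(f'pics/{f}.png'); x,y,w,h=map(int,(x,y,w,h))
cv2.imwrite(f'pics/{sys.argv[7]}.png',cv2.resize(im[y:y+h,x:x+w],None,fx=s,fy=s,interpolation=cv2.INTER_CUBIC))
E
python3 crop.py scene0 130 140 320 210 2.5 scene0c
```

```text
cam [309.11812115  98.68749533 862.13122875]
cam [-105.03349353  663.34634421  554.19922427]
black [257.4 248.4] [442.2 251.5  56. ] [282.4 266.6]
green [305.4 256.4] [445.7 161.5  56. ] [321.1 244.3]
grey [369.4 269.6] [445.7  41.6  56. ] [367.9 219.4]
orange [334.4 282.4] [409.7  99.6  56. ] [360.7 238.8]
blue [423.1 283.9] [430.  -46.7 118. ] [407.  177.2]
coverbar [197.1 240.9] [426.  348.9 102. ] [236.  273.5]
bar end far [199.1 228.4] [448.5 351.5 102. ] [225.8 267.7]
bar end near [195.4 253.6] [403.5 345.9 102. ] [246.8 279.3]
base [330.9 202.4] [572.3 138.8   6. ] [286.1 235.4]
foot far [327.6 173.4] [631.4 157.7   6. ] [260.2 227.7]
foot near [334.1 231.1] [515.5 120.5   6. ] [312.4 243.2]
lugshadow [209.1 270.9] [388.4 343.1   2. ] [260.4 334.8]
white pad obj [465.1 299.6] [ 431.2 -145.1   30. ] [433.4 200.2]
whFL [196.6 190.4] [536.5 402.7  24. ] [174.1 296.6]
whFR [222.6 193.4] [541.1 350.8  24. ] [200.3 281.5]
whRR [229.6 144.6] [644.2 363.2  24. ] [163.4 259.1]
whRL [202.6 140.9] [640.8 418.8  24. ] [135.2 272.9]
yeFL [258.6 196.6] [549.1 279.7  24. ] [232.6 262.2]
yeFR [284.6 205.9] [541.1 225.3  24. ] [259.9 251.8]
yeRR [300.9 159.6] [642.2 215.   24. ] [232.6 228.7]
yeRL [276.6 150.4] [651.6 267.2  24. ] [207. 237.]
blFL [379.6 227.1] [537.1  35.1  24. ] [336.2 215.2]
blFR [406.1 234.6] [532.9 -17.8  24. ] [355.9 206.8]
```

View pics/scene0c.png

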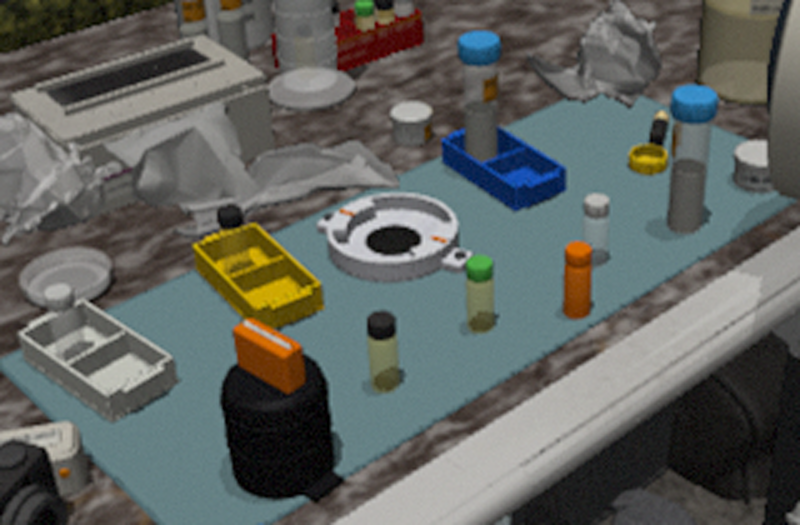

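Run:
```python
from h import *
for n,p,z in [('kettle base near',(535,272),0),('kettle right',(580,250),0),('top lid near',(585,268),150),('lid',(605,235),200),('lid',(605,235),300),('knob jar',(598,336),20),('edge',(540,345),0)]:
    print(n,np.round(back('top',p,z)))
```

```text
kettle base near [ 517. -280.    0.]
kettle right [ 579. -363.    0.]
top lid near [ 504. -293.  150.]
lid [ 548. -291.  200.]
lid [ 512. -233.  300.]
knob jar [ 417. -399.   20.]
edge [ 380. -304.    0.]
```

servo_tool(commands=[[1, -30, -22, 0, 0, 0, 0], [1, -62, -45, 0, 0, 0, 0], [1, -94, -68, 0, 0, 0, 3], [1, -126, -91, 0, 0, 0, 7], [1, -158, -114, 0, 0, 0, 12], [1, -190, -137, 0, 0, 0, 17], [1, -222, -162, 0, 0, 0, 24], [1, -250, -192, 0, 0, 0, 24], [1, -278, -224, 0, 0, 0, 24], [1, -305, -255, 0, 0, 0, 24]])

```text
clock: 0.98
position: [361.1, -191.1, 231.4]
eef_rot: [[-0.005, -1.0, 0.0], [-1.0, 0.005, -0.0], [0.0, -0.0, -1.0]]
wrist_force: [1.5, -0.1, -1.2]
opening: 0.997
```

```bash
cat >> h.py <<'E'
def mv(x,y,z,th):
    s=robot.get_state(); R=np.array(s['eef_rot']); p=np.array(s['position'])
    d=R.T@(np.array([x,y,z])-p); t0=np.degrees(np.arctan2(R[1,0],R[0,0])); turn=-(th-t0); turn=(turn+180)%360-180
    # target rot exact vertical
    a=np.radians(th); Rt=np.array([[np.cos(a),np.sin(a),0],[np.sin(a),-np.cos(a),0],[0,0,-1]])
    rv=np.degrees(cv2.Rodrigues(R.T@Rt)[0].ravel())
    print('clk %.2f'%s['clock'],'pos',np.round(p,1),'th %.1f'%t0,'F',np.round(s['wrist_force'],1),'open %.3f'%s['opening'])
    print('shift',np.round(d,1),'turn %.1f'%turn,'rv',np.round(rv,2),'dist %.0f'%np.linalg.norm(d), 'j6',np.round(s['joints'][5],0))
E
python3 -c "
from h import *
mv(430,-47,200,-90)"
```

```text
clk 0.98 pos [ 361.1 -191.1  231.4] th -90.3 F [ 1.5 -0.1 -1.2] open 0.997
shift [-144.5  -68.2   31.4] turn -0.3 rv [-0.01 -0.01 -0.29] dist 163 j6 54.0
```

servo_tool(commands=[[1, -30, -14, 6, 0, 0, 0], [1, -60, -28, 12, 0, 0, 0], [1, -92, -43, 19, 0, 0, 0], [1, -120, -57, 25, 0, 0, 0], [1, -138, -65, 29, 0, 0, 0], [1, -144, -68, 31, 0, 0, 0], [1, -144, -68, 31, 0, 0, 0], [1, -144, -68, 31, 0, 0, 0], [1, -144, -68, 31, 0, 0, 0], [1, -144, -68, 31, 0, 0, 0]])

```text
clock: 1.82
position: [429.3, -50.2, 200.5]
eef_rot: [[-0.005, -1.0, 0.0], [-1.0, 0.005, -0.0], [0.0, -0.0, -1.0]]
wrist_force: [0.2, -0.1, -0.0]
opening: 1.001
```

Run:
```python
from h import *
mv(430,-47,57,-90)
im,s=snap('wrist','w1')
print(wproj((430,-47,118),s),wproj((445.7,41.6,56),s))
```

```text
clk 1.82 pos [429.3 -50.2 200.5] th -90.3 F [ 0.2 -0.1 -0. ] open 1.001
shift [ -3.2  -0.6 143.5] turn -0.3 rv [-0.01 -0.01 -0.31] dist 144 j6 76.0
[316.26715871 247.83065333] [207.62695928 208.03873036]
```

View pics/w1.png

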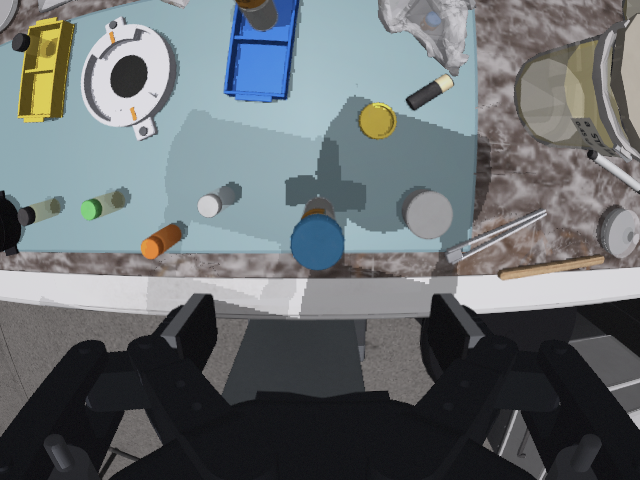

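Wrist view: the blue cap is at (317,242) with the jaws astride it, grey cap (209,206), green (91,209), blue tray front bay around (259,70), base centre (129,76).

```bash
python3 crop.py w1 0 0 320 240 2.5 w1c
python3 - <<'E'
from h import *
s=robot.get_state()
for n,p,z in [('blue',(317.5,242),118),('grey',(209,206),56),('green',(91,209),56),('base',(129,76),6)]: print(n,np.round(wback(p,z,s),1))
E
```

```text
blue [433.8 -47.8 118. ]
grey [447.4  40.3  56. ]
green [448.6 157.   56. ]
base [572.2 137.2   6. ]
```

View pics/w1c.png

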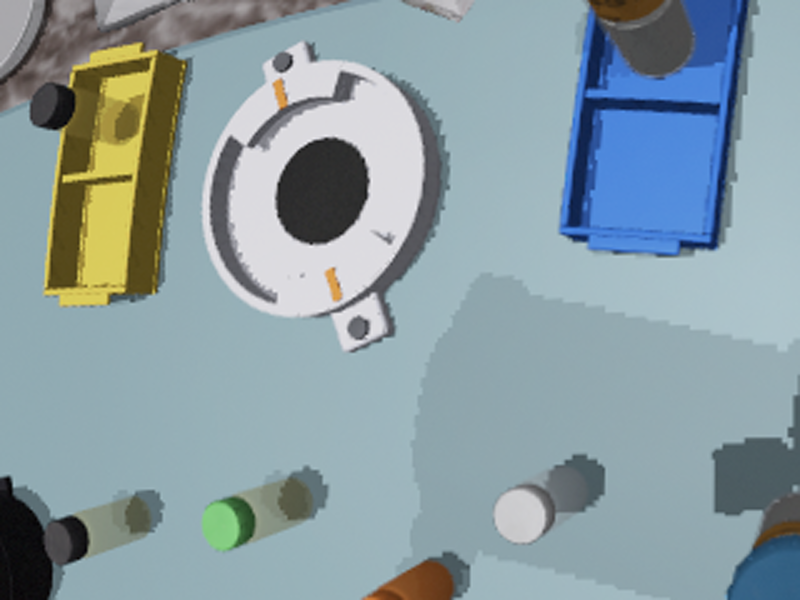

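Run:
```python
from h import *
s=robot.get_state()
for n,p,z in [('floor',(602,108),3),('floor',(722,113),3),('floor',(708,236),3),('floor',(585,227),3),('outFL',(560,237),24),('outFR',(716,249),24),('divL',(585,93),24),('divR',(728,102),24),
  ('yFL',(45,292),24),('yFR',(155,293),24),('yRR',(184,60),24),('scr far',(283,62),6),('scr near',(358,328),6),('basec',(322,190),6)]:
    print(n,np.round(wback(((p[0]+.5)/2.5-.5,(p[1]+.5)/2.5-.5),z,s),1))
mv(432.5,-47.5,57,-90)
```

```text
floor [592.1  23.2   3. ]
floor [587.4 -21.2   3. ]
floor [540.6 -16.1   3. ]
floor [546.3  29.4   3. ]
outFL [540.3  33.4  24. ]
outFR [533.2 -20.9  24. ]
divL [592.4  24.8  24. ]
divR [585.7 -25.1  24. ]
yFL [551.2 280.1  24. ]
yFR [539.9 211.   24. ]
yRR [637.4 199.1  24. ]
scr far [631.7 159.4   6. ]
scr near [515.2 121.9   6. ]
basec [572.6 137.8   6. ]
clk 1.87 pos [429.4 -50.2 200.5] th -90.3 F [ 0.6 -0.   0. ] open 1.004
shift [ -2.7  -3.1 143.5] turn -0.3 rv [-0.02 -0.01 -0.32] dist 144 j6 76.0
```

servo_tool(commands=[[1, -3, -3, 10, 0, 0, 0], [1, -3, -3, 30, 0, 0, 0], [1, -3, -3, 55, 0, 0, 0], [1, -3, -3, 80, 0, 0, 0], [1, -3, -3, 105, 0, 0, 0], [1, -3, -3, 125, 0, 0, 0], [1, -3, -3, 138, 0, 0, 0], [1, -3, -3, 143.5, 0, 0, 0], [1, -3, -3, 143.5, 0, 0, 0], [1, -3, -3, 143.5, 0, 0, 0]], squeeze=30)

```text
clock: 2.7
position: [432.7, -46.6, 57.2]
eef_rot: [[-0.005, -1.0, 0.0], [-1.0, 0.005, -0.0], [0.0, -0.0, -1.0]]
wrist_force: [0.9, -0.7, 0.3]
opening: 1.0
```

servo_tool(commands=[[0.8, 0, 0, 0, 0, 0, 0], [0.7, 0, 0, 0, 0, 0, 0], [0.6, 0, 0, 0, 0, 0, 0], [0.5, 0, 0, 0, 0, 0, 0], [0.4, 0, 0, 0, 0, 0, 0], [0.3, 0, 0, 0, 0, 0, 0], [0.2, 0, 0, 0, 0, 0, 0], [0.15, 0, 0, 0, 0, 0, 0], [0.15, 0, 0, 0, 0, 0, 0], [0.15, 0, 0, 0, 0, 0, 0]], squeeze=30)

```text
clock: 3.53
position: [432.8, -46.3, 57.0]
eef_rot: [[-0.004, -1.0, 0.001], [-1.0, 0.004, -0.0], [0.0, -0.001, -1.0]]
wrist_force: [-0.7, 0.3, 7.1]
opening: 0.35
```

Run:
```python
from h import *
im,s=snap('wrist','w2')
mv(564,4,150,-97)
```

```text
clk 3.58 pos [432.8 -46.3  57. ] th -90.2 F [-0.3  0.   7. ] open 0.345
shift [ -50.8 -131.1  -92.9] turn 6.8 rv [-0.03 -0.01  6.77] dist 168 j6 76.0
```

View pics/w2.png

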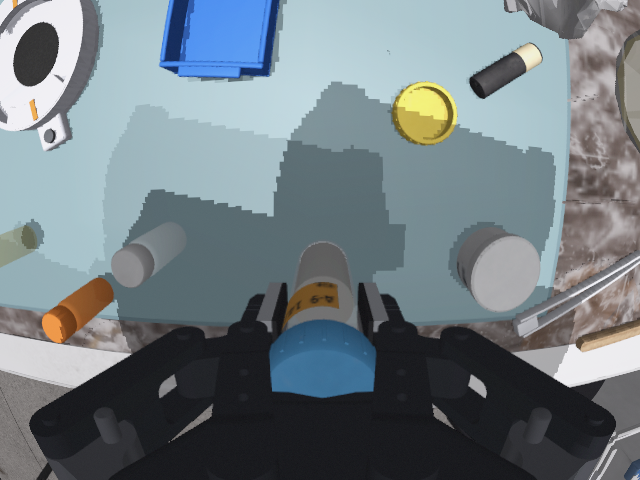

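The tube is held between the pads (opening 0.35 = 30 mm, centred). Lifting and carrying.

servo_tool(commands=[[0.15, 0, 0, -8, 0, 0, 0], [0.15, 0, 0, -24, 0, 0, 0], [0.15, -4, -10, -40, 0, 0, 1], [0.15, -12, -30, -50, 0, 0, 2], [0.15, -21, -54, -54, 0, 0, 4], [0.15, -30, -79, -54, 0, 0, 5], [0.15, -40, -104, -54, 0, 0, 6], [0.15, -48, -123, -54, 0, 0, 6.8], [0.15, -50.8, -131, -54, 0, 0, 6.8], [0.15, -50.8, -131, -54, 0, 0, 6.8]])

```text
clock: 4.42
position: [565.1, 4.6, 111.1]
eef_rot: [[-0.121, -0.993, 0.001], [-0.993, 0.121, -0.0], [-0.0, -0.001, -1.0]]
wrist_force: [-1.4, 0.3, 0.1]
opening: 0.341
```

```bash
python3 - <<'E'
from h import *
im,s=snap('wrist','w3')
mv(564,4,63,-97)
snap('scene','s3'); snap('top','t3')
E
python3 crop.py s3 280 140 160 120 5 s3c;python3 crop.py t3 350 130 160 120 5 t3c
```

```text
clk 4.47 pos [563.6   4.1 110.8] th -97.0 F [ 0.5 -0.3 -0.5] open 0.345
shift [ 0.1 -0.4 47.8] turn 0.0 rv [ 0.02 -0.    0.03] dist 48 j6 91.0
```

View pics/w3.png

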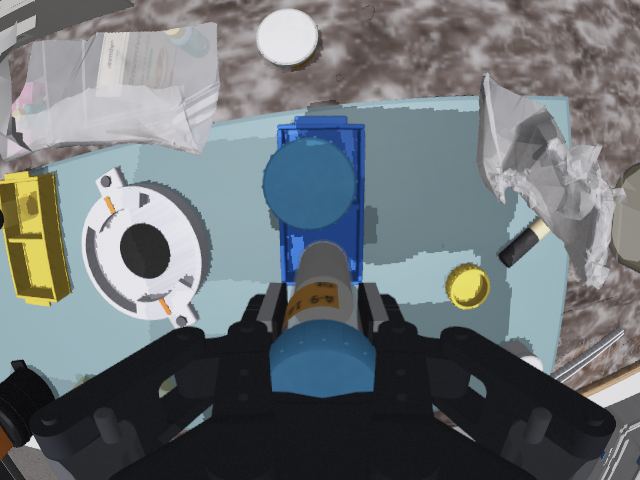

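View pics/s3c.png

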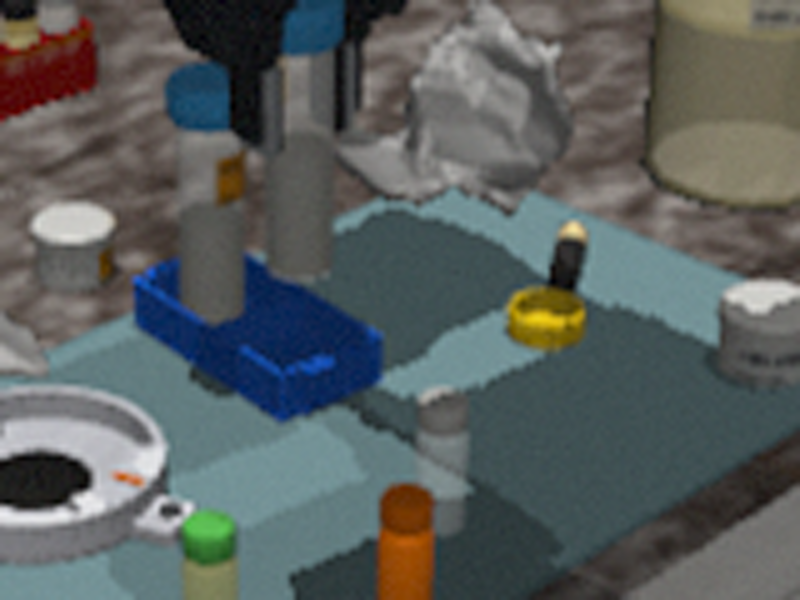

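Wrist view: tray edges at columns 280 and 363 straddle the tube axis (322), parallel to the tool. Checking the x position with a model overlay.

```bash
cat >> h.py <<'E'
def rect(cx,cy,ang,x0,x1,y0,y1,z):
    a=np.radians(ang);c,s=np.cos(a),np.sin(a)
    return [(cx+c*x-s*y,cy+s*x+c*y,z) for x,y in((x0,y0),(x1,y0),(x1,y1),(x0,y1))]
def trayov(im,n,cx,cy,ang,s=None,col=(0,0,255)):
    for r in (rect(cx,cy,ang,-27,78,-27,27,24),rect(cx,cy,ang,-24,24,-24,24,3)):
        p=proj(n,r) if n!='wrist' else np.array([wproj(q,s) for q in r])
        cv2.polylines(im,[np.round(p*8).astype(int).reshape(-1,1,2)],True,col,1,cv2.LINE_AA,3)
E
python3 - <<'E'
from h import *
d=np.load('pics/w3.npy'); s={'position':d[0],'eef_rot':d[1:]}
im=cv2.imread('pics/w3.png'); trayov(im,'wrist',564,4,-7,s); a=cv2.resize(im[100:340,200:440],(480,480),interpolation=cv2.INTER_NEAREST)
im=cv2.imread('pics/s3.png'); trayov(im,'scene',564,4,-7); b=cv2.resize(im[160:230,300:370],(480,480),interpolation=cv2.INTER_NEAREST)
cv2.imwrite('pics/ov3.png',cv2.resize(np.hstack([a,b]),(800,400)))
E
```

```text
(no output)
```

View pics/ov3.png

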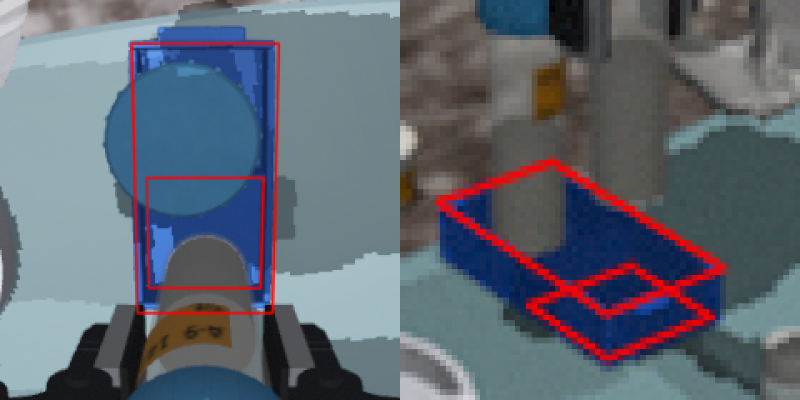

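servo_tool(commands=[[0.15, 0, 0, 8, 0, 0, 0], [0.15, 0, 0, 18, 0, 0, 0], [0.15, 0, 0, 28, 0, 0, 0], [0.15, 0, 0, 38, 0, 0, 0], [0.15, 0, 0, 45, 0, 0, 0], [0.15, 0, 0, 48, 0, 0, 0], [0.15, 0, 0, 49.5, 0, 0, 0], [0.15, 0, 0, 50.5, 0, 0, 0], [0.15, 0, 0, 50.5, 0, 0, 0], [0.15, 0, 0, 50.5, 0, 0, 0]])

```text
clock: 5.4
position: [564.1, 4.0, 60.6]
eef_rot: [[-0.122, -0.992, 0.001], [-0.992, 0.122, -0.0], [-0.0, -0.001, -1.0]]
wrist_force: [0.6, -0.2, -0.6]
opening: 0.344
```

servo_tool(commands=[[0.36, 0, 0, 0, 0, 0, 0], [0.4, 0, 0, 0, 0, 0, 0], [0.5, 0, 0, 0, 0, 0, 0], [0.6, 0, 0, 0, 0, 0, 0], [0.7, 0, 0, 0, 0, 0, 0], [0.7, 0, 0, 0, 0, 0, 0], [0.7, 0, 0, 0, 0, 0, 0], [0.7, 0, 0, -12, 0, 0, 0], [0.7, 0, 0, -32, 0, 0, 0], [0.7, 0, 0, -60, 0, 0, 0]])

```text
clock: 6.23
position: [562.6, 4.1, 119.5]
eef_rot: [[-0.123, -0.992, -0.003], [-0.992, 0.123, 0.0], [0.0, 0.003, -1.0]]
wrist_force: [0.3, 0.1, -0.5]
opening: 0.702
```

Run:
```python
from h import *
im,s=snap('wrist','w4')
mv(446.5,41,150,-90)
```

```text
clk 6.28 pos [565.4   3.9 125.3] th -97.0 F [3.8 1.1 7.2] open 0.700
shift [-22.3 122.5 -25.2] turn -7.0 rv [-0.23 -0.01 -7.03] dist 127 j6 91.0
```

View pics/w4.png

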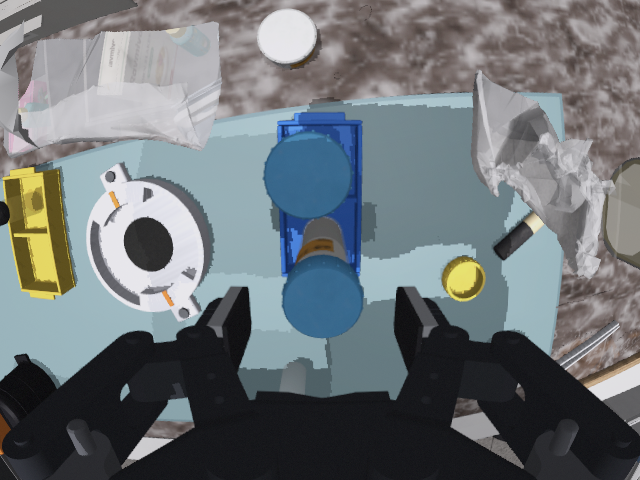

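Tube stands in the front bay at (323,296), clear of the fingers. Next the grey vial.

servo_tool(commands=[[0.7, 0, 0, -20, 0, 0, 0], [0.6, 0, 0, -40, 0, 0, 0], [0.55, -2, 10, -48, 0, 0, 0], [0.55, -6, 30, -46, 0, 0, -1], [0.55, -10, 55, -40, 0, 0, -3], [0.55, -15, 82, -25, 0, 0, -5], [0.55, -20, 108, -5, 0, 0, -7], [0.55, -22, 120, 12, 0, 0, -7], [0.55, -22.3, 122, 20, 0, 0, -7], [0.55, -22.3, 122, 20, 0, 0, -7]])

```text
clock: 7.12
position: [443.6, 41.4, 99.0]
eef_rot: [[-0.0, -1.0, -0.003], [-1.0, 0.0, 0.0], [-0.0, 0.003, -1.0]]
wrist_force: [-1.2, -0.1, 0.3]
opening: 0.555
```

Run:
```python
from h import *
im,s=snap('wrist','w5')
mv(446.5,41,23,-90)
print(wproj((446.5,41,56),s))
```

```text
clk 7.17 pos [445.3  41.1  99.9] th -90.0 F [-0.4 -0.   0. ] open 0.550
shift [ 0.1 -1.3 76.9] turn -0.0 rv [ 0.06  0.   -0.03] dist 77 j6 88.0
[322.03768298 264.57808982]
```

View pics/w5.png

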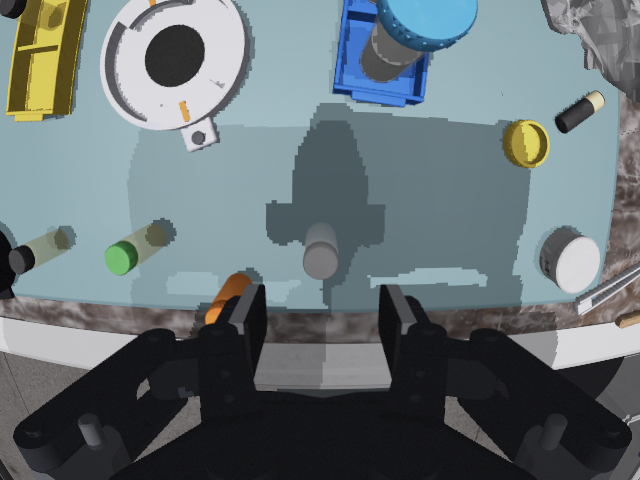

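Grey cap at (320,263), within 1 mm of the jaws' centre plane; orange decoy outside the left finger. Descending.

servo_tool(commands=[[0.55, -0.7, -1.5, 12, 0, 0, 0], [0.55, -0.7, -1.5, 28, 0, 0, 0], [0.55, -0.7, -1.5, 46, 0, 0, 0], [0.55, -0.7, -1.5, 62, 0, 0, 0], [0.55, -0.7, -1.5, 72, 0, 0, 0], [0.55, -0.7, -1.5, 76, 0, 0, 0], [0.55, -0.7, -1.5, 77, 0, 0, 0], [0.55, -0.7, -1.5, 77, 0, 0, 0], [0.45, -0.7, -1.5, 77, 0, 0, 0], [0.38, -0.7, -1.5, 77, 0, 0, 0]], squeeze=25)

```text
clock: 8.0
position: [447.6, 41.7, 24.0]
eef_rot: [[-0.001, -1.0, 0.001], [-1.0, 0.001, -0.0], [0.0, -0.001, -1.0]]
wrist_force: [-0.2, -0.2, -0.5]
opening: 0.379
```

servo_tool(commands=[[0.34, 0, 0, 0, 0, 0, 0], [0.3, 0, 0, 0, 0, 0, 0], [0.27, 0, 0, 0, 0, 0, 0], [0.24, 0, 0, 0, 0, 0, 0], [0.2, 0, 0, 0, 0, 0, 0], [0.15, 0, 0, 0, 0, 0, 0], [0.1, 0, 0, 0, 0, 0, 0], [0.1, 0, 0, 0, 0, 0, 0], [0.1, 0, 0, 0, 0, 0, 0], [0.1, 0, 0, 0, 0, 0, 0]], squeeze=25)

```text
clock: 8.83
position: [447.1, 41.8, 23.4]
eef_rot: [[-0.001, -1.0, 0.0], [-1.0, 0.001, 0.0], [-0.0, -0.0, -1.0]]
wrist_force: [-0.6, -0.0, 5.6]
opening: 0.22
```

Run:
```python
from h import *
im,s=snap('wrist','w6')
mv(565.5,380.4,110,-82)
```

```text
clk 8.88 pos [447.1  41.8  23.4] th -90.0 F [-0.3  0.2  5.8] open 0.225
shift [-338.7 -118.3  -86.6] turn -8.0 rv [-0.02 -0.   -8.03] dist 369 j6 88.0
```

View pics/w6.png

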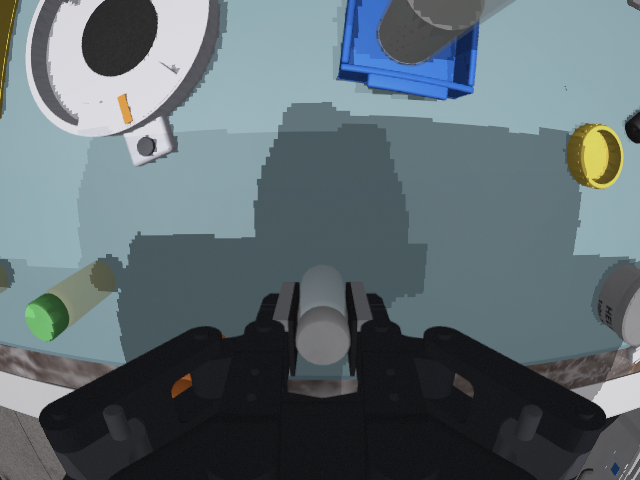

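Grey vial gripped upright at the cap (opening 0.225 = 19 mm). Carrying to the white tray.

servo_tool(commands=[[0.1, 0, 0, -8, 0, 0, 0], [0.1, 0, 0, -26, 0, 0, 0], [0.1, -4, -2, -48, 0, 0, 0], [0.1, -18, -6, -70, 0, 0, 0], [0.1, -45, -16, -84, 0, 0, -1], [0.1, -80, -28, -87, 0, 0, -2], [0.1, -116, -41, -87, 0, 0, -3], [0.1, -152, -53, -87, 0, 0, -4], [0.1, -188, -66, -87, 0, 0, -5], [0.1, -224, -78, -87, 0, 0, -6]])

```text
clock: 9.72
position: [525.2, 267.7, 111.0]
eef_rot: [[0.105, -0.994, 0.0], [-0.994, -0.105, -0.0], [0.0, -0.0, -1.0]]
wrist_force: [1.1, -1.6, -0.4]
opening: 0.224
```

servo_tool(commands=[[0.1, -36, -12, 0, 0, 0, -1], [0.1, -70, -24, 0, 0, 0, -2], [0.1, -95, -33, 0, 0, 0, -2], [0.1, -109, -38, 0, 0, 0, -2], [0.1, -114, -40, 0, 0, 0, -2], [0.1, -114, -40, 0, 0, 0, -2], [0.1, -114, -40, 0, 0, 0, -2], [0.1, -114, -40, 0, 0, 0, -2], [0.1, -114, -40, 0, 0, 0, -2], [0.1, -114, -40, 0, 0, 0, -2]])

```text
clock: 10.55
position: [553.0, 382.4, 110.5]
eef_rot: [[0.138, -0.99, -0.0], [-0.99, -0.138, -0.0], [0.0, 0.0, -1.0]]
wrist_force: [1.6, 0.5, -0.9]
opening: 0.222
```

Run:
```python
from h import *
im,s=snap('wrist','w7')
mv(565.5,380.4,27,-82)
trayov(im,'wrist',565.5,380.4,7.8,s)
for P in ((442.2,251.5,56),(445.7,161.5,56)): cv2.circle(im,tuple(np.round(wproj(P,s)).astype(int)),3,(0,0,255),-1)
trayov(im,'wrist',572,249.5,-6.4,s)
cv2.imwrite('pics/w7o.png',im)
```

```text
clk 10.60 pos [553.1 382.5 110.5] th -82.1 F [ 0.3  0.2 -0.2] open 0.216
shift [  3.8 -12.   83.5] turn -0.1 rv [ 0.01 -0.   -0.08] dist 84 j6 112.0
```

View pics/w7o.png

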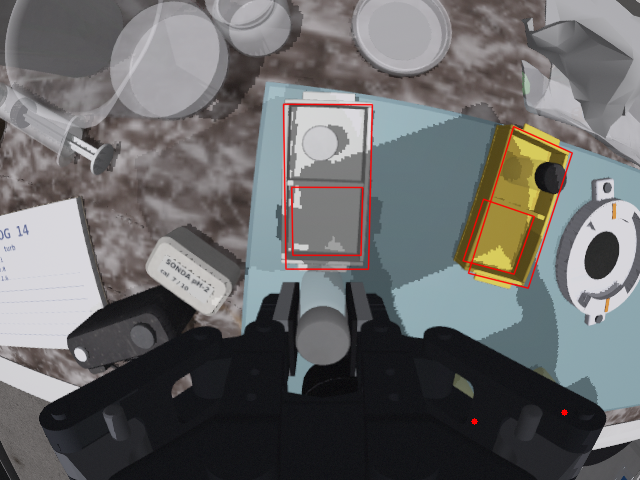

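servo_tool(commands=[[0.1, 1, -4, 5, 0, 0, 0], [0.1, 3, -9, 15, 0, 0, 0], [0.1, 3.5, -12, 30, 0, 0, 0], [0.1, 3.5, -12, 46, 0, 0, 0], [0.1, 3.5, -12, 62, 0, 0, 0], [0.1, 3.5, -12, 74, 0, 0, 0], [0.1, 3.5, -12, 80, 0, 0, 0], [0.1, 3.5, -12, 82.5, 0, 0, 0], [0.1, 3.5, -12, 83.5, 0, 0, 0], [0.1, 3.5, -12, 83.5, 0, 0, 0]])

```text
clock: 11.43
position: [565.5, 381.5, 26.7]
eef_rot: [[0.139, -0.99, 0.0], [-0.99, -0.139, -0.0], [0.0, 0.0, -1.0]]
wrist_force: [-0.8, 1.1, -0.6]
opening: 0.222
```

servo_tool(commands=[[0.24, 0, 0, 0, 0, 0, 0], [0.28, 0, 0, 0, 0, 0, 0], [0.34, 0, 0, 0, 0, 0, 0], [0.4, 0, 0, 0, 0, 0, 0], [0.4, 0, 0, 0, 0, 0, 0], [0.4, 0, 0, 0, 0, 0, 0], [0.4, 0, 0, -8, 0, 0, 0], [0.4, 0, 0, -26, 0, 0, 0], [0.4, 0, 0, -52, 0, 0, 0], [0.4, 0, 0, -80, 0, 0, 0]])

```text
clock: 12.27
position: [564.8, 381.2, 107.5]
eef_rot: [[0.139, -0.99, -0.001], [-0.99, -0.139, -0.001], [0.001, 0.002, -1.0]]
wrist_force: [1.1, 0.0, 0.1]
opening: 0.398
```

Run:
```python
from h import *
mv(443,251.5,100,-90)
im,s=snap('wrist','w8')
trayov(im,'wrist',565.5,380.4,7.8,s)
trayov(im,'wrist',572,249.5,-6.4,s)
trayov(im,'wrist',571,247,-11,s,(0,255,0))
cv2.imwrite('pics/w8o.png',im)
```

```text
clk 12.27 pos [564.8 381.2 107.5] th -82.0 F [1.1 0.  0.1] open 0.398
shift [111.5 138.6   7.7] turn 8.0 rv [ 0.09 -0.04  7.97] dist 178 j6 111.0
```

View pics/w8o.png

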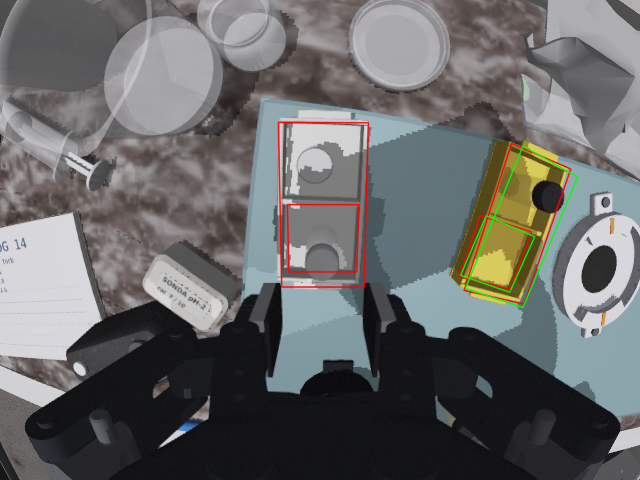

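Grey vial stands in the white tray's front bay (322,262). On to the black vial.

servo_tool(commands=[[0.4, 6, 8, 0, 0, 0, 0], [0.45, 20, 25, 0, 0, 0, 1], [0.5, 40, 50, 1, 0, 0, 2], [0.55, 60, 75, 2, 0, 0, 4], [0.55, 80, 100, 4, 0, 0, 6], [0.55, 97, 121, 6, 0, 0, 8], [0.55, 108, 134, 7, 0, 0, 8], [0.55, 111.5, 138.5, 7.5, 0, 0, 8], [0.55, 111.5, 138.5, 7.5, 0, 0, 8], [0.55, 111.5, 138.5, 7.5, 0, 0, 8]])

```text
clock: 13.15
position: [444.8, 252.5, 99.8]
eef_rot: [[-0.001, -1.0, 0.001], [-1.0, 0.001, 0.001], [-0.001, -0.001, -1.0]]
wrist_force: [0.3, 0.7, -0.5]
opening: 0.549
```

Run:
```python
from h import *
mv(443,251.5,23.5,-90)
im,s=snap('wrist','w9')
print(wproj((443,251.5,56),s))
trayov(im,'wrist',573,254,-7,s,(0,255,0))
cv2.imwrite('pics/w9o.png',im)
```

```text
clk 13.15 pos [444.8 252.5  99.8] th -90.0 F [ 0.3  0.7 -0.5] open 0.549
shift [ 1.   1.9 76.3] turn -0.0 rv [-0.08  0.04 -0.04] dist 76 j6 113.0
[323.21031383 272.66506127]
```

View pics/w9o.png

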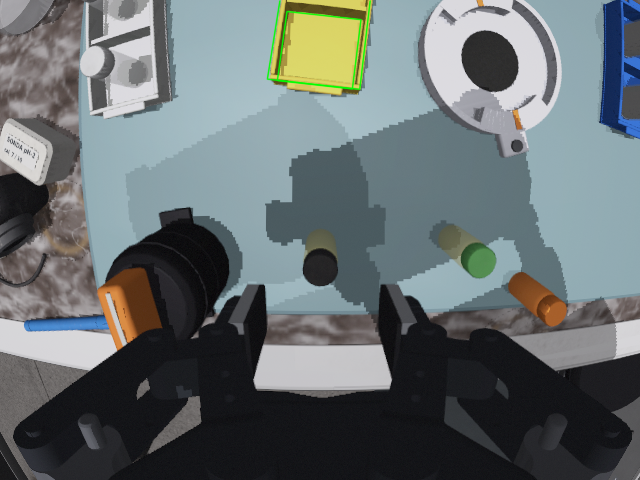

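Black cap at (320,267); cover on the left well clear of the finger. Descending with a 1–2 mm correction.

servo_tool(commands=[[0.55, -1, -2, 12, 0, 0, 0], [0.55, -1, -2, 28, 0, 0, 0], [0.55, -1, -2, 46, 0, 0, 0], [0.55, -1, -2, 62, 0, 0, 0], [0.55, -1, -2, 72, 0, 0, 0], [0.55, -1, -2, 75, 0, 0, 0], [0.55, -1, -2, 76, 0, 0, 0], [0.55, -1, -2, 76, 0, 0, 0], [0.45, -1, -2, 76, 0, 0, 0], [0.38, -1, -2, 76, 0, 0, 0]], squeeze=25)

```text
clock: 14.03
position: [446.1, 253.1, 24.0]
eef_rot: [[-0.001, -1.0, 0.001], [-1.0, 0.001, 0.0], [-0.0, -0.001, -1.0]]
wrist_force: [0.4, -0.1, 0.2]
opening: 0.384
```

servo_tool(commands=[[0.34, 0, 0, 0, 0, 0, 0], [0.3, 0, 0, 0, 0, 0, 0], [0.27, 0, 0, 0, 0, 0, 0], [0.24, 0, 0, 0, 0, 0, 0], [0.2, 0, 0, 0, 0, 0, 0], [0.15, 0, 0, 0, 0, 0, 0], [0.1, 0, 0, 0, 0, 0, 0], [0.1, 0, 0, 0, 0, 0, 0], [0.1, 0, 0, 0, 0, 0, 0], [0.1, 0, 0, 0, 0, 0, 0]], squeeze=25)

```text
clock: 14.87
position: [445.8, 252.9, 23.5]
eef_rot: [[-0.001, -1.0, 0.0], [-1.0, 0.001, 0.0], [-0.0, -0.0, -1.0]]
wrist_force: [-0.3, -0.0, 6.6]
opening: 0.223
```

Run:
```python
from h import *
im,s=snap('wrist','w10')
mv(573,254,95,-97)
```

```text
clk 14.92 pos [445.8 252.9  23.4] th -90.0 F [-0.1  0.3  6.1] open 0.222
shift [  -1.2 -127.2  -71.5] turn 7.0 rv [-0.02  0.01  6.97] dist 146 j6 113.0
```

View pics/w10.png

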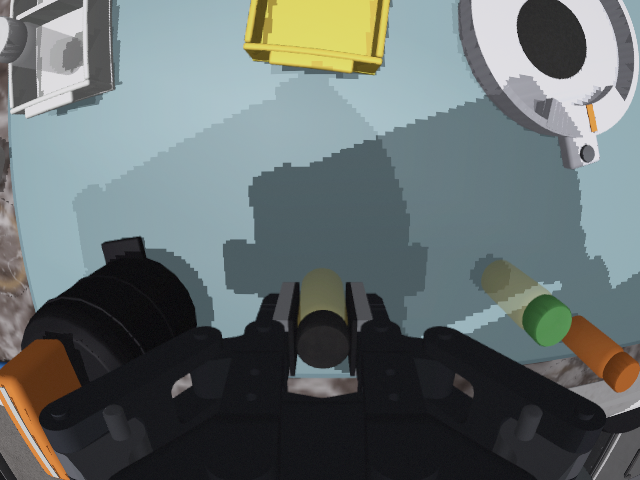

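Black vial gripped centrally, cover untouched. Carrying to the yellow tray.

servo_tool(commands=[[0.1, 0, 0, -8, 0, 0, 0], [0.1, 0, 0, -26, 0, 0, 0], [0.1, 0, -4, -46, 0, 0, 0], [0.1, 0, -20, -62, 0, 0, 1], [0.1, 0, -44, -70, 0, 0, 3], [0.1, -1, -70, -71.5, 0, 0, 5], [0.1, -1, -96, -71.5, 0, 0, 7], [0.1, -1, -116, -71.5, 0, 0, 7], [0.1, -1, -125, -71.5, 0, 0, 7], [0.1, -1, -127, -71.5, 0, 0, 7]])

```text
clock: 15.75
position: [573.9, 253.6, 94.9]
eef_rot: [[-0.123, -0.992, 0.001], [-0.992, 0.123, 0.0], [-0.0, -0.001, -1.0]]
wrist_force: [-1.4, 0.2, -0.2]
opening: 0.22
```

Run:
```python
from h import *
im,s=snap('wrist','w11')
mv(573,254,26.7,-97)
trayov(im,'wrist',573,254,-7,s,(0,255,0))
cv2.imwrite('pics/w11o.png',im)
```

```text
clk 15.80 pos [572.9 253.6  94.7] th -97.0 F [ 0.5  0.4 -0.5] open 0.223
shift [-0.4 -0.1 68. ] turn -0.0 rv [ 0.01 -0.01 -0.05] dist 68 j6 115.0
```

View pics/w11o.png

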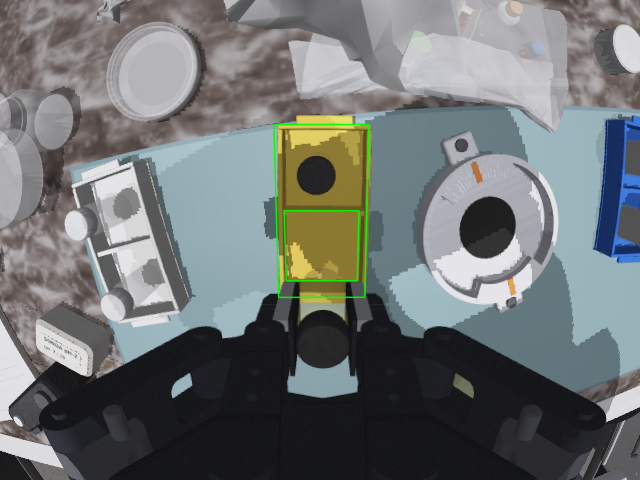

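Overlay matches the tray to about a pixel; placing.

servo_tool(commands=[[0.1, 0, 0, 6, 0, 0, 0], [0.1, 0, 0, 18, 0, 0, 0], [0.1, 0, 0, 32, 0, 0, 0], [0.1, 0, 0, 46, 0, 0, 0], [0.1, 0, 0, 57, 0, 0, 0], [0.1, 0, 0, 64, 0, 0, 0], [0.1, 0, 0, 67, 0, 0, 0], [0.1, 0, 0, 68, 0, 0, 0], [0.1, 0, 0, 68, 0, 0, 0], [0.1, 0, 0, 68, 0, 0, 0]])

```text
clock: 16.63
position: [572.7, 253.9, 27.0]
eef_rot: [[-0.122, -0.992, 0.0], [-0.992, 0.122, 0.0], [-0.0, -0.0, -1.0]]
wrist_force: [0.0, 0.8, -0.6]
opening: 0.221
```

servo_tool(commands=[[0.24, 0, 0, 0, 0, 0, 0], [0.28, 0, 0, 0, 0, 0, 0], [0.34, 0, 0, 0, 0, 0, 0], [0.4, 0, 0, 0, 0, 0, 0], [0.4, 0, 0, 0, 0, 0, 0], [0.4, 0, 0, 0, 0, 0, 0], [0.4, 0, 0, -8, 0, 0, 0], [0.4, 0, 0, -26, 0, 0, 0], [0.4, 0, 0, -50, 0, 0, 0], [0.4, 0, 0, -74, 0, 0, 0]])

```text
clock: 17.47
position: [572.3, 253.7, 101.9]
eef_rot: [[-0.122, -0.992, -0.001], [-0.992, 0.122, -0.0], [0.0, 0.001, -1.0]]
wrist_force: [0.5, -0.1, 0.5]
opening: 0.401
```

Run:
```python
from h import *
im,s=snap('wrist','w12')
mv(447.5,159,100,-90)
```

```text
clk 17.52 pos [574.6 254.5 106.8] th -97.0 F [3.4 1.2 5.2] open 0.401
shift [110.3 114.5   5.9] turn -7.0 rv [-0.29  0.12 -7.03] dist 159 j6 115.0
```

View pics/w12.png

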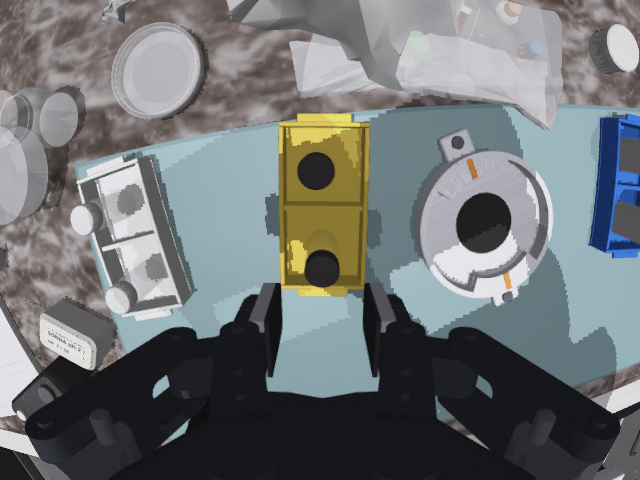

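Black vial stands in the yellow front bay (322,268). Now the green vial.

servo_tool(commands=[[0.4, 6, 6, 0, 0, 0, 0], [0.45, 20, 20, 0, 0, 0, -1], [0.5, 40, 41, 0, 0, 0, -2], [0.55, 60, 62, 0, 0, 0, -4], [0.55, 80, 82, 1, 0, 0, -6], [0.55, 97, 100, 1, 0, 0, -7], [0.55, 106, 110, 1, 0, 0, -7], [0.55, 109.5, 113, 1, 0, 0, -7], [0.55, 109.5, 113, 1, 0, 0, -7], [0.55, 109.5, 113, 1, 0, 0, -7]])

```text
clock: 18.35
position: [447.8, 159.2, 99.9]
eef_rot: [[-0.001, -1.0, 0.001], [-1.0, 0.001, 0.0], [-0.0, -0.001, -1.0]]
wrist_force: [0.4, -0.5, -0.5]
opening: 0.549
```

Run:
```python
from h import *
robot.grab_frame('scene')
im,s=snap('wrist','w13')
mv(447.5,159,23.5,-90)
print(wproj((447.5,159,56),s))
```

```text
clk 18.45 pos [448.2 159.4  99.8] th -90.0 F [-0.   0.3  0.2] open 0.554
shift [ 0.4  0.7 76.3] turn -0.0 rv [-0.05  0.01 -0.03] dist 76 j6 102.0
[322.04481975 270.59398558]
```

View pics/w13.png

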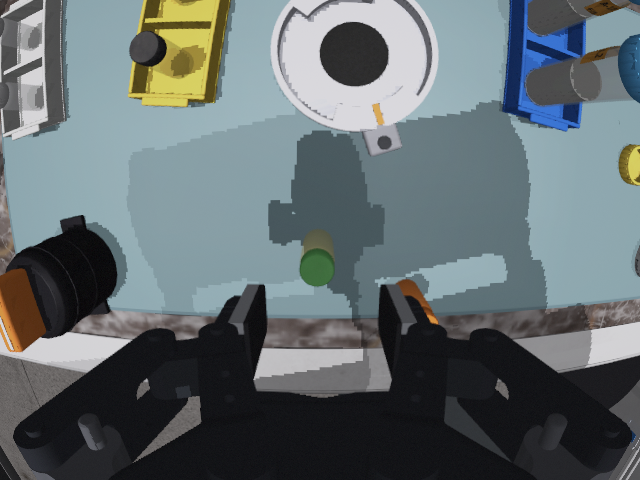

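servo_tool(commands=[[0.55, -2, -0.7, 12, 0, 0, 0], [0.55, -2, -0.7, 28, 0, 0, 0], [0.55, -2, -0.7, 46, 0, 0, 0], [0.55, -2, -0.7, 62, 0, 0, 0], [0.55, -2, -0.7, 72, 0, 0, 0], [0.55, -2, -0.7, 75, 0, 0, 0], [0.55, -2, -0.7, 76, 0, 0, 0], [0.55, -2, -0.7, 76, 0, 0, 0], [0.45, -2, -0.7, 76, 0, 0, 0], [0.38, -2, -0.7, 76, 0, 0, 0]], squeeze=25)

```text
clock: 19.28
position: [448.3, 161.1, 24.4]
eef_rot: [[-0.0, -1.0, 0.001], [-1.0, 0.0, 0.0], [-0.0, -0.001, -1.0]]
wrist_force: [1.0, 0.2, -0.6]
opening: 0.387
```

servo_tool(commands=[[0.34, 0, 0, 0, 0, 0, 0], [0.3, 0, 0, 0, 0, 0, 0], [0.27, 0, 0, 0, 0, 0, 0], [0.24, 0, 0, 0, 0, 0, 0], [0.2, 0, 0, 0, 0, 0, 0], [0.15, 0, 0, 0, 0, 0, 0], [0.1, 0, 0, 0, 0, 0, 0], [0.1, 0, 0, 0, 0, 0, 0], [0.1, 0, 0, 0, 0, 0, 0], [0.1, 0, 0, 0, 0, 0, 0]], squeeze=25)

```text
clock: 20.12
position: [447.9, 161.0, 23.9]
eef_rot: [[-0.0, -1.0, 0.0], [-1.0, 0.0, 0.0], [-0.0, -0.0, -1.0]]
wrist_force: [-0.3, 1.0, 5.2]
opening: 0.222
```

Run:
```python
from h import *
im,s=snap('wrist','w14')
mv(573,138.3,95,-72.2)
```

```text
clk 20.17 pos [447.9 161.   23.9] th -90.0 F [-0.4 -0.2  5.7] open 0.220
shift [  22.6 -125.1  -71.1] turn -17.8 rv [ -0.02   0.   -17.83] dist 146 j6 103.0
```

View pics/w14.png

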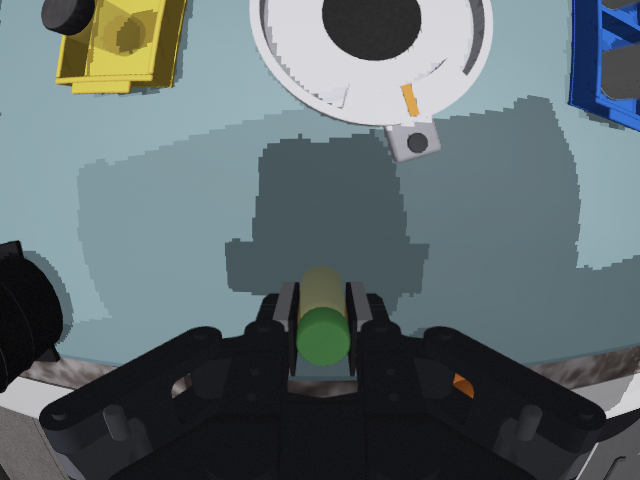

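Green vial held centrally. Carrying to the base.

servo_tool(commands=[[0.1, 0, 0, -8, 0, 0, 0], [0.1, 0, 0, -26, 0, 0, 0], [0.1, 0, -4, -46, 0, 0, 0], [0.1, 3, -20, -62, 0, 0, -3], [0.1, 8, -44, -70, 0, 0, -7], [0.1, 13, -70, -71, 0, 0, -11], [0.1, 17, -96, -71, 0, 0, -15], [0.1, 21, -115, -71, 0, 0, -17.8], [0.1, 22.5, -124, -71, 0, 0, -17.8], [0.1, 22.5, -125, -71, 0, 0, -17.8]])

```text
clock: 21.0
position: [574.1, 138.0, 95.0]
eef_rot: [[0.303, -0.953, 0.001], [-0.953, -0.303, 0.0], [0.0, -0.001, -1.0]]
wrist_force: [-0.6, -0.8, -0.7]
opening: 0.222
```

Run:
```python
from h import *
robot.grab_frame('scene')
im,s=snap('wrist','w15')
mv(573,138.3,30,-72.2)
def circ(c,r,z,n=60): return [(c[0]+r*np.cos(a),c[1]+r*np.sin(a),z) for a in np.linspace(0,2*np.pi,n)]
for r,z in ((51,19),(21,6)):
    p=np.array([wproj(q,s) for q in circ((573,138.3),r,z)]); cv2.polylines(im,[np.round(p).astype(int).reshape(-1,1,2)],True,(0,0,255),1)
cv2.imwrite('pics/w15o.png',im)
```

```text
clk 21.10 pos [571.8 138.4  94.6] th -72.3 F [-0.7  0.3 -0.5] open 0.222
shift [ 0.5 -1.2 64.6] turn -0.1 rv [ 0.07  0.02 -0.13] dist 65 j6 80.0
```

View pics/w15o.png

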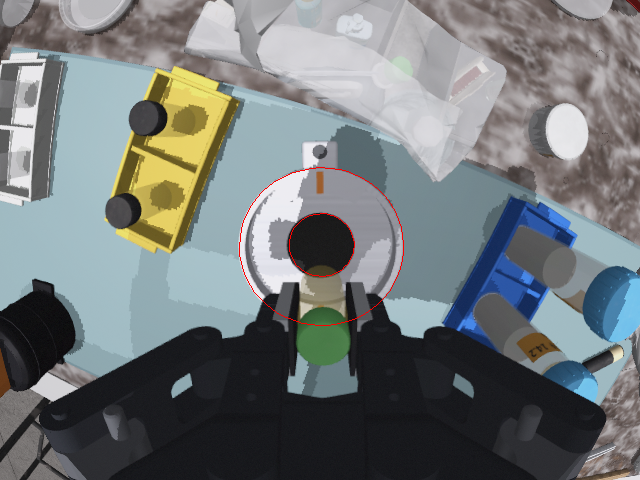

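Overlay of the base's dark centre fits within a pixel; lowering the vial there.

servo_tool(commands=[[0.1, 0.3, -1, 6, 0, 0, 0], [0.1, 0.3, -1, 18, 0, 0, 0], [0.1, 0.3, -1, 32, 0, 0, 0], [0.1, 0.3, -1, 46, 0, 0, 0], [0.1, 0.3, -1, 56, 0, 0, 0], [0.1, 0.3, -1, 61, 0, 0, 0], [0.1, 0.3, -1, 63, 0, 0, 0], [0.1, 0.3, -1, 64, 0, 0, 0], [0.1, 0.3, -1, 64.5, 0, 0, 0], [0.1, 0.3, -1, 64.5, 0, 0, 0]])

```text
clock: 21.93
position: [574.1, 138.4, 30.7]
eef_rot: [[0.305, -0.952, 0.001], [-0.952, -0.305, 0.0], [0.0, -0.001, -1.0]]
wrist_force: [0.1, 0.1, 0.5]
opening: 0.225
```

```bash
python3 - <<'E'
from h import *
robot.grab_frame('scene')
im,s=snap('scene','s16')
mv(573,138.3,30,-72.2)
E
python3 crop.py s16 230 170 120 90 6 s16c
```

```text
clk 22.03 pos [574.1 138.4  30.8] th -72.2 F [ 0.3 -0.9  1.2] open 0.226
shift [-0.2  1.1  0.8] turn -0.0 rv [-0.05 -0.01 -0.04] dist 1 j6 80.0
```

View pics/s16c.png

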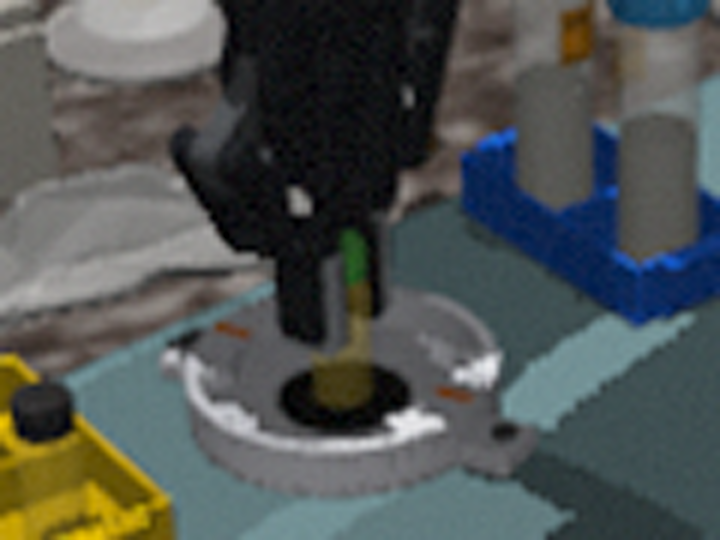

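Vial stands on the centre disc. Releasing and moving up towards the cover.

servo_tool(commands=[[0.24, 0, 0, 0, 0, 0, 0], [0.28, 0, 0, 0, 0, 0, 0], [0.34, 0, 0, 0, 0, 0, 0], [0.4, 0, 0, 0, 0, 0, 0], [0.45, 0, 0, 0, 0, 0, 0], [0.45, 0, 0, 0, 0, 0, 0], [0.45, 0, 0, -8, 0, 0, 0], [0.45, 0, 0, -26, 0, 0, 0], [0.45, 0, 0, -56, 0, 0, 0], [0.45, 0, 0, -90, 0, 0, 0]])

```text
clock: 22.87
position: [572.8, 138.2, 120.7]
eef_rot: [[0.305, -0.952, -0.003], [-0.952, -0.305, -0.0], [-0.0, 0.003, -1.0]]
wrist_force: [0.9, 0.1, 0.1]
opening: 0.451
```

Run:
```python
from h import *
robot.grab_frame('scene')
im,s=snap('wrist','w17')
mv(426,349,170,-83)
```

```text
clk 22.97 pos [576.5 138.8 125.6] th -72.2 F [ 0.1 -0.6 -1.1] open 0.449
shift [-246.    78.8  -45.3] turn 10.8 rv [-0.44 -0.03 10.77] dist 262 j6 80.0
```

View pics/w17.png

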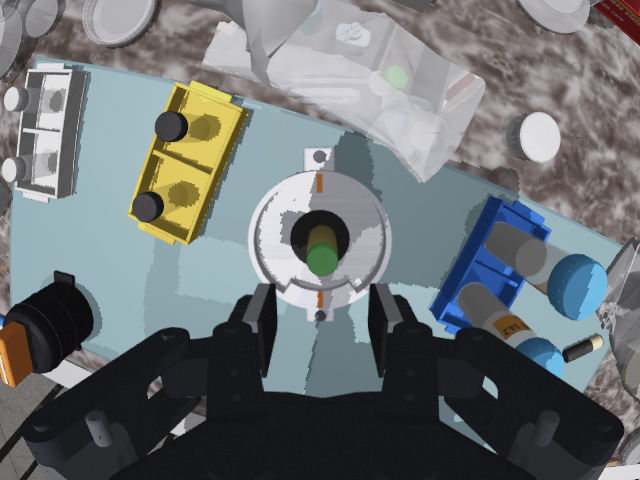

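Green vial stands centred in the base (321,258); feet and orange marks align along column 320, confirming base yaw ≈17.8°. Moving over the cover.

servo_tool(commands=[[0.45, -6, 2, -10, 0, 0, 0], [0.5, -30, 9, -30, 0, 0, 0], [0.6, -64, 20, -46, 0, 0, 1], [0.65, -100, 31, -50, 0, 0, 3], [0.65, -136, 42, -50, 0, 0, 5], [0.65, -172, 54, -50, 0, 0, 7], [0.65, -206, 64, -50, 0, 0, 9], [0.65, -234, 73, -50, 0, 0, 10.8], [0.65, -245, 77, -50, 0, 0, 10.8], [0.65, -245, 77, -50, 0, 0, 10.8]])

```text
clock: 23.8
position: [423.4, 349.9, 170.1]
eef_rot: [[0.125, -0.992, -0.001], [-0.992, -0.125, -0.0], [0.0, 0.001, -1.0]]
wrist_force: [0.4, -0.0, 1.1]
opening: 0.649
```

Run:
```python
from h import *
robot.grab_frame('scene');robot.grab_frame('scene')
im,s=snap('wrist','w18')
mv(426,349,76,-83)
for q in rect(426,349,7,-23,23,-8,8,102): cv2.circle(im,tuple(np.round(wproj(q,s)).astype(int)),2,(255,0,255),-1)
cv2.imwrite('pics/w18o.png',im)
```

```text
clk 23.95 pos [426.  347.5 170.2] th -83.0 F [ 0.1 -0.2  0.5] open 0.651
shift [-1.5 -0.2 94.2] turn -0.0 rv [ 0.02 -0.03 -0.01] dist 94 j6 116.0
```

View pics/w18o.png

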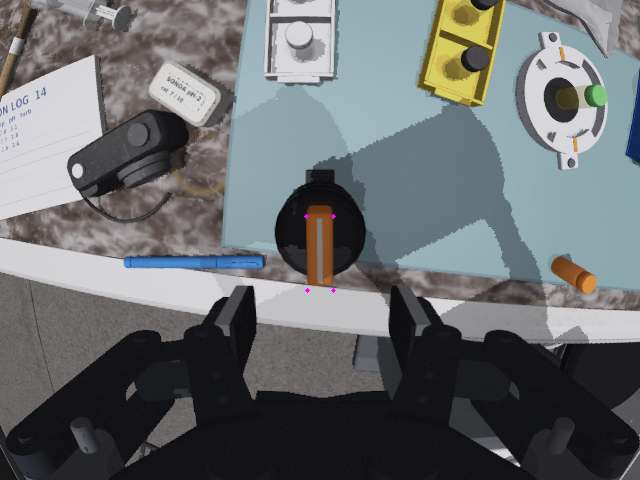

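Bar top seen at columns 307–333, rows 207–284, about 5 mm farther out than the top view implied. I'll descend partway with the correction and look again.

servo_tool(commands=[[0.65, 0, -2, 8, 0, 0, 0], [0.65, -1, -4, 22, 0, 0, 0], [0.65, -1, -5, 38, 0, 0, 0], [0.65, -1, -5, 48, 0, 0, 0], [0.65, -1, -5, 53, 0, 0, 0], [0.65, -1, -5, 55, 0, 0, 0], [0.65, -1, -5, 55, 0, 0, 0], [0.65, -1, -5, 55, 0, 0, 0], [0.65, -1, -5, 55, 0, 0, 0], [0.65, -1, -5, 55, 0, 0, 0]])

```text
clock: 24.78
position: [430.9, 350.0, 115.9]
eef_rot: [[0.121, -0.993, 0.001], [-0.993, -0.121, 0.001], [-0.0, -0.001, -1.0]]
wrist_force: [0.3, -0.5, 0.1]
opening: 0.65
```

```bash
python3 - <<'E'
from h import *
im,s=snap('wrist','w19')
mv(430.5,349,76,-83)
for q in rect(430.5,349,7,-23,23,-8,8,102): cv2.circle(im,tuple(np.round(wproj(q,s)).astype(int)),1,(255,0,255),-1)
for z in (102,72): print(wproj((*s['position'][:2],z),s))
cv2.imwrite('pics/w19o.png',im)
E
python3 crop.py w19o 200 150 240 180 3.3 w19c
```

```text
clk 24.83 pos [430.8 350.  115.8] th -83.0 F [-0.1 -0.8  0. ] open 0.651
shift [ 0.9  0.5 39.8] turn -0.0 rv [-0.05  0.02 -0.03] dist 40 j6 116.0
[321.11886392 291.29769484]
[321.22772867 269.29245723]
```

View pics/w19c.png

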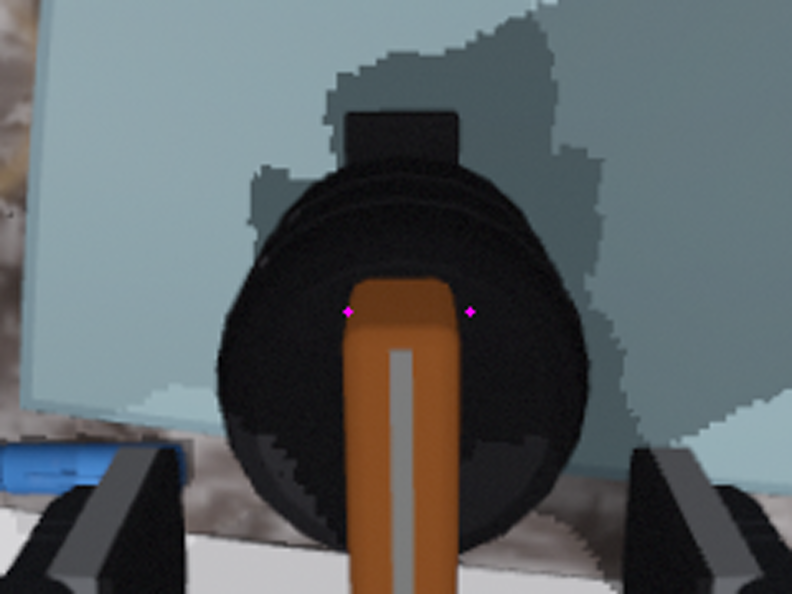

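```bash
python3 crop.py w18 260 160 120 140 4.2 w18c
python3 - <<'E'
from h import *
a=np.radians(7);u=np.array([np.cos(a),np.sin(a)])
for f in ('w18','w19'):
  d=np.load(f'pics/{f}.npy'); s={'position':d[0],'eef_rot':d[1:]}
  for c in ((428,349.8),(430,349.9),(432,350)):
    c=np.array(c); print(f,c,'lug far z5',wproj((*(c+41*u),5),s).round(1),'z0',wproj((*(c+41*u),0),s).round(1),'bar far',wproj((*(c+23*u),102),s).round(1),'bar far bot',wproj((*(c+23*u),72),s).round(1),'near',wproj((*(c-23*u),102),s).round(1),'plate far',wproj((*(c+32*u),72),s).round(1),'plate near',wproj((*(c-32*u),72),s).round(1))
E
```

```text
w18 [428.  349.8] lug far z5 [319.5 169.2] z0 [319.6 168.8] bar far [318.7 212.8] bar far bot [319.  204.1] near [318.8 287.1] plate far [319.  190.5] plate near [319.1 282.7]
w18 [430.  349.9] lug far z5 [319.7 166.8] z0 [319.7 166.4] bar far [318.9 209.4] bar far bot [319.2 201.1] near [319.  284.1] plate far [319.2 187.5] plate near [319.3 280. ]
w18 [432 350] lug far z5 [319.9 164.4] z0 [319.9 164.1] bar far [319.1 205.9] bar far bot [319.4 198.1] near [319.3 281. ] plate far [319.4 184.4] plate near [319.5 277.3]
w19 [428.  349.8] lug far z5 [321.1 183.4] z0 [321.1 182.6] bar far [320.7 248.8] bar far bot [320.9 232.4] near [320.9 340.3] plate far [320.8 215.3] plate near [321.  327.2]
w19 [430.  349.9] lug far z5 [321.3 180.5] z0 [321.3 179.7] bar far [321.  244.4] bar far bot [321.1 228.6] near [321.2 336.8] plate far [321.1 211.4] plate near [321.3 324.1]
w19 [432 350] lug far z5 [321.5 177.6] z0 [321.5 176.9] bar far [321.3 240. ] bar far bot [321.4 224.9] near [321.5 333.2] plate far [321.4 207.6] plate near [321.6 321. ]
```

View pics/w18c.png

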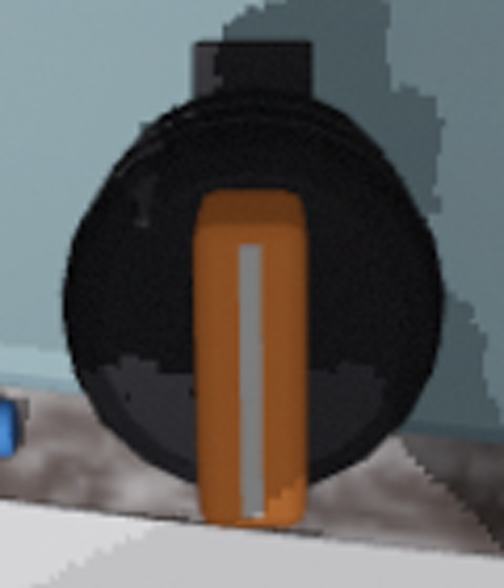

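Lug, bar and plate edges in both wrist frames agree on cover axis ≈ (428, 350). Descending onto the bar and gripping.

servo_tool(commands=[[0.65, 0, 1, 4, 0, 0, 0], [0.65, 0, 2.5, 14, 0, 0, 0], [0.65, 0, 2.8, 26, 0, 0, 0], [0.65, 0, 2.8, 34, 0, 0, 0], [0.65, 0, 2.8, 38, 0, 0, 0], [0.65, 0, 2.8, 39.5, 0, 0, 0], [0.65, 0, 2.8, 40, 0, 0, 0], [0.55, 0, 2.8, 40, 0, 0, 0], [0.45, 0, 2.8, 40, 0, 0, 0], [0.35, 0, 2.8, 40, 0, 0, 0]], squeeze=60)

```text
clock: 25.67
position: [428.1, 349.6, 75.7]
eef_rot: [[0.121, -0.993, 0.001], [-0.993, -0.121, 0.0], [-0.0, -0.001, -1.0]]
wrist_force: [-0.1, 0.3, -0.6]
opening: 0.354
```

servo_tool(commands=[[0.3, 0, 0, 0, 0, 0, 0], [0.25, 0, 0, 0, 0, 0, 0], [0.2, 0, 0, 0, 0, 0, 0], [0.15, 0, 0, 0, 0, 0, 0], [0.1, 0, 0, 0, 0, 0, 0], [0.1, 0, 0, 0, 0, 0, 0], [0.1, 0, 0, 0, 0, 0, 0], [0.1, 0, 0, 0, 0, 0, 0], [0.1, 0, 0, 0, 0, 0, 0], [0.1, 0, 0, 0, 0, 0, 0]], squeeze=60)

```text
clock: 26.5
position: [427.9, 349.5, 75.5]
eef_rot: [[0.121, -0.993, 0.0], [-0.993, -0.121, 0.0], [-0.0, -0.0, -1.0]]
wrist_force: [-0.5, 0.1, 5.6]
opening: 0.174
```

Run:
```python
from h import *
im,s=snap('wrist','w20')
mv(573,138.3,175,17.8)
```

```text
clk 26.55 pos [427.9 349.5  75.5] th -83.0 F [-1.1 -0.5  5.5] open 0.174
shift [ 227.3 -118.4  -99.5] turn -100.8 rv [-2.0000e-02 -1.0000e-02 -1.0083e+02] dist 275 j6 116.0
```

View pics/w20.png

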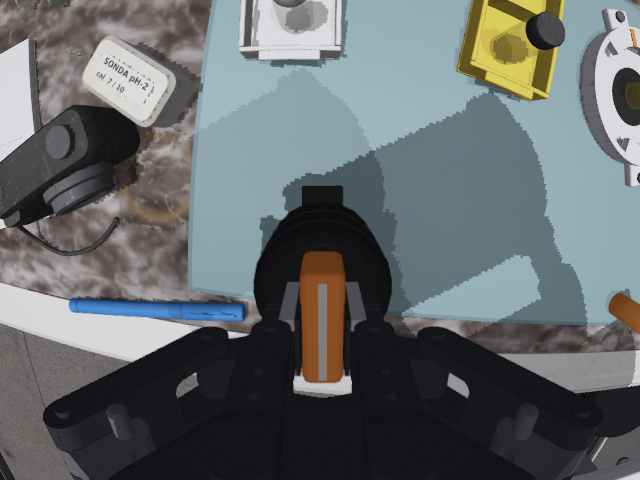

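Bar gripped (opening 0.174). Lifting high and turning to the crosswise yaw over the base.

servo_tool(commands=[[0.1, 0, 0, -8, 0, 0, 0], [0.1, 0, 0, -24, 0, 0, 0], [0.1, 0, 0, -46, 0, 0, 0], [0.1, 0, 0, -68, 0, 0, 0], [0.1, 6, -3, -86, 0, 0, -3], [0.1, 22, -11, -97, 0, 0, -8], [0.1, 42, -22, -100, 0, 0, -14], [0.1, 64, -33, -100, 0, 0, -20], [0.1, 86, -45, -100, 0, 0, -26], [0.1, 108, -56, -100, 0, 0, -32]])

```text
clock: 27.38
position: [497.0, 248.1, 175.9]
eef_rot: [[0.633, -0.774, 0.0], [-0.774, -0.633, 0.0], [0.0, -0.0, -1.0]]
wrist_force: [-0.0, -0.3, -0.7]
opening: 0.176
```

Run:
```python
from h import *
mv(573,138.3,175,17.8)
```

```text
clk 27.38 pos [497.  248.1 175.9] th -50.7 F [-0.  -0.3 -0.7] open 0.176
shift [133.1  10.7   0.9] turn -68.5 rv [-2.000e-02 -2.000e-02 -6.852e+01] dist 134 j6 71.0
```

servo_tool(commands=[[0.1, 15, 1, 0, 0, 0, -6], [0.1, 31, 2, 0, 0, 0, -12], [0.1, 48, 4, 0, 0, 0, -18.5], [0.1, 65, 5, 0, 0, 0, -25], [0.1, 82, 6, 0, 0, 0, -31.5], [0.1, 98, 8, 0, 0, 0, -38], [0.1, 112, 9, 0, 0, 0, -44.5], [0.1, 123, 10, 0, 0, 0, -51], [0.1, 130, 10.5, 0, 0, 0, -57.5], [0.1, 133, 10.7, 0, 0, 0, -64]])

```text
clock: 28.22
position: [572.3, 137.9, 175.6]
eef_rot: [[0.973, 0.229, 0.0], [0.229, -0.973, -0.0], [0.0, 0.0, -1.0]]
wrist_force: [-0.7, -1.2, -1.0]
opening: 0.178
```

servo_tool(commands=[[0.1, 0, 0, 0, 0, 0, -3], [0.1, 0, 0, 0, 0, 0, -4.5], [0.1, 0, 0, 0, 0, 0, -4.5], [0.1, 0, 0, 0, 0, 0, -4.5], [0.1, 0, 0, 0, 0, 0, -4.5], [0.1, 0, 0, 0, 0, 0, -4.5], [0.1, 0, 0, 0, 0, 0, -4.5], [0.1, 0, 0, 0, 0, 0, -4.5], [0.1, 0, 0, 0, 0, 0, -4.5], [0.1, 0, 0, 0, 0, 0, -4.5]])

```text
clock: 29.05
position: [571.8, 138.9, 175.3]
eef_rot: [[0.954, 0.3, -0.0], [0.3, -0.954, 0.0], [-0.0, -0.0, -1.0]]
wrist_force: [-0.1, 0.4, -1.4]
opening: 0.177
```

```bash
python3 - <<'E'
from h import *
im,s=snap('wrist','w22')
mv(573,138.3,120,17.8)
C=(573,138.3);T=np.array(s['position'])
def circ(c,r,z,n=60): return [(c[0]+r*np.cos(a),c[1]+r*np.sin(a),z) for a in np.linspace(0,2*np.pi,n)]
def pl(P,col):
    p=np.array([wproj(q,s) for q in P]); cv2.polylines(im,[np.round(p*8).astype(int).reshape(-1,1,2)],True,col,1,cv2.LINE_AA,3)
pl(circ(C,51,0),(0,0,255)); pl(circ(C,51,19),(0,0,255)); 
a=np.radians(17.8)
for sg in(1,-1): pl(circ((C[0]+sg*61*np.cos(a),C[1]+sg*61*np.sin(a)),5,6,20),(0,0,255))
pl(circ(T,32,T[2]-75.5+72),(0,255,0)); pl(rect(T[0],T[1],107.8,-23,23,-8,8,T[2]-75.5+102),(0,255,0)); pl(rect(T[0],T[1],107.8,-41,41,-12,12,T[2]-75.5+5),(0,255,0))
pl(circ(T,32,T[2]-75.5),(255,255,0))
cv2.imwrite('pics/w22o.png',im)
snap('scene','s22')
E
python3 crop.py s22 200 120 200 150 4 s22c
```

```text
clk 29.10 pos [571.8 138.9 175.3] th 17.5 F [-0.1  0.1 -1.1] open 0.174
shift [ 1.   1.  55.3] turn -0.3 rv [-0.    0.01 -0.34] dist 55 j6 -10.0
```

View pics/w22o.png

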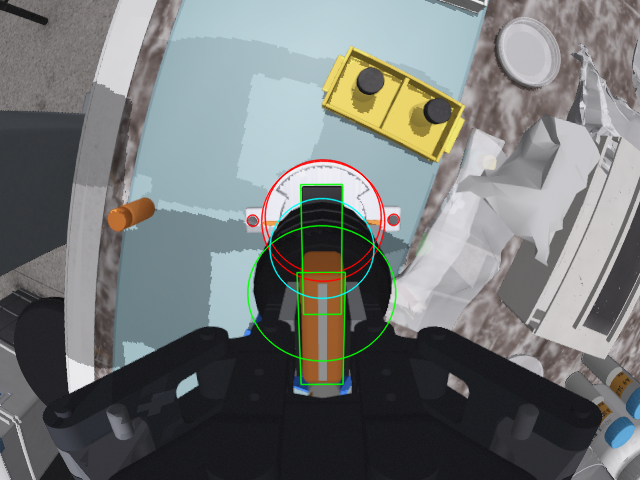

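View pics/s22c.png

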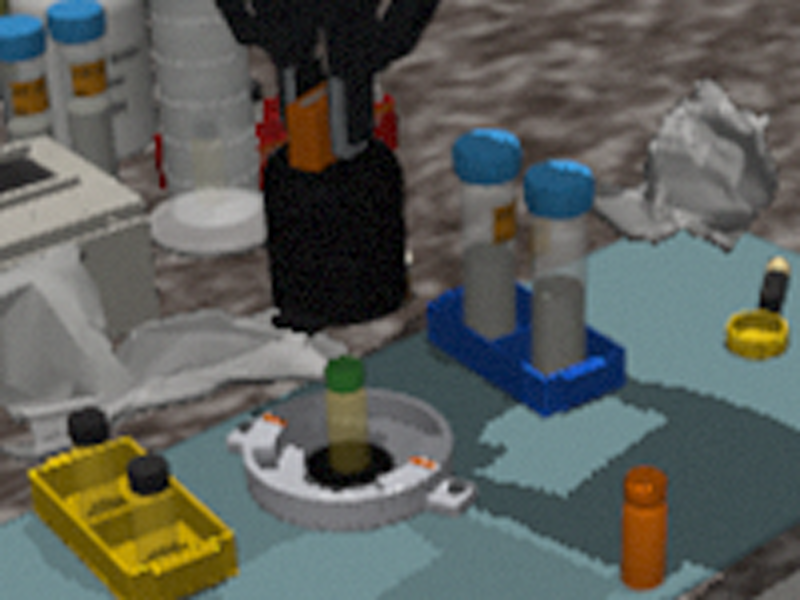

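```bash
python3 crop.py w22o 220 150 200 150 4 w22a;  python3 crop.py w22 270 230 110 170 3.5 w22b
```

```text
(no output)
```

View pics/w22a.png

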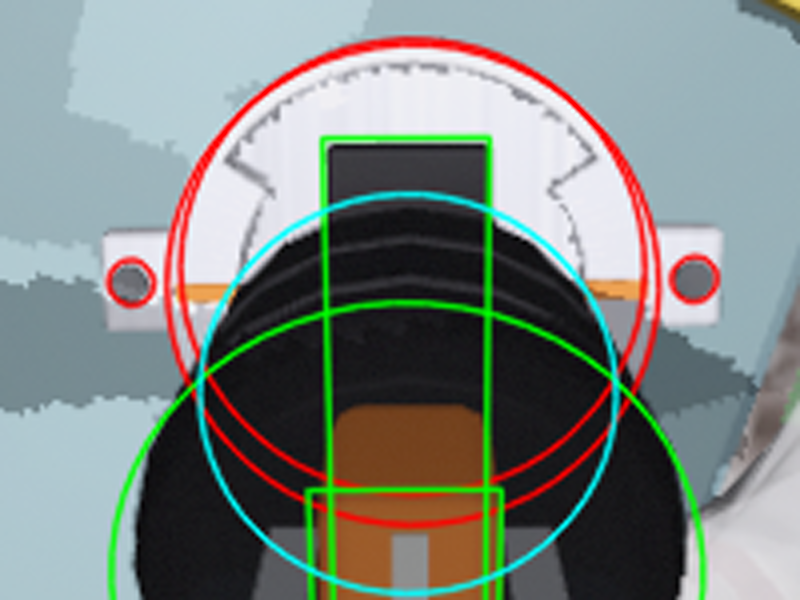

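View pics/w22b.png

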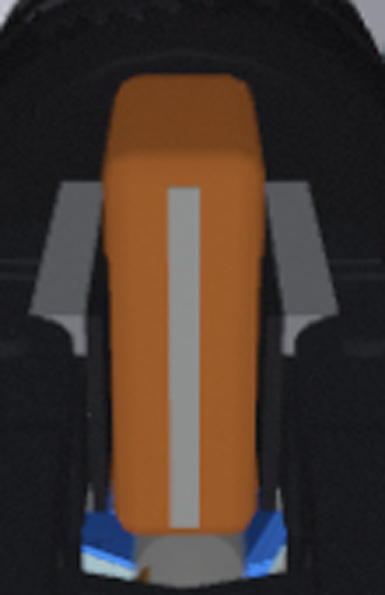

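Screw positions match the overlay exactly; the cover's axis sits within ~1 mm of the TCP. Lowering to just above the collar.

servo_tool(commands=[[0.1, 1, 0, 4, 0, 0, -0.3], [0.1, 1, 0, 14, 0, 0, -0.3], [0.1, 1, 0, 26, 0, 0, -0.3], [0.1, 1, 0, 38, 0, 0, -0.3], [0.1, 1, 0, 50, 0, 0, -0.3], [0.1, 1, 0, 60, 0, 0, -0.3], [0.1, 1, 0, 67, 0, 0, -0.3], [0.1, 1, 0, 70, 0, 0, -0.3], [0.1, 1, 0, 70, 0, 0, -0.3], [0.1, 1, 0, 70, 0, 0, -0.3]])

```text
clock: 29.98
position: [573.0, 139.2, 105.4]
eef_rot: [[0.952, 0.305, 0.0], [0.305, -0.952, 0.0], [0.0, 0.0, -1.0]]
wrist_force: [0.1, 0.8, -1.2]
opening: 0.177
```

```bash
python3 - <<'E'
from h import *
im,s=snap('wrist','w23')
mv(572.8,139,82,17.8)
C=(573,138.3);T=np.array(s['position'])
def circ(c,r,z,n=60): return [(c[0]+r*np.cos(a),c[1]+r*np.sin(a),z) for a in np.linspace(0,2*np.pi,n)]
def pl(P,col):
    p=np.array([wproj(q,s) for q in P]); cv2.polylines(im,[np.round(p*8).astype(int).reshape(-1,1,2)],True,col,1,cv2.LINE_AA,3)
a=np.radians(17.8)
for sg in(1,-1): pl(circ((C[0]+sg*61*np.cos(a),C[1]+sg*61*np.sin(a)),5,6,20),(0,0,255))
pl(rect(T[0],T[1],107.8,-41,41,-12,12,T[2]-75.5+5),(0,255,0))
pl(circ(C,51,19),(0,0,255))
cv2.imwrite('pics/w23o.png',im)
snap('scene','s23')
E
python3 crop.py w23o 220 130 200 150 4 w23a; python3 crop.py s23 230 160 120 90 6 s23c
```

```text
clk 30.03 pos [573.1 139.3 105.7] th 17.8 F [-0.1  0.4 -1. ] open 0.175
shift [-0.4  0.2 23.7] turn -0.0 rv [ 0.01 -0.04 -0.03] dist 24 j6 -10.0
```

View pics/w23a.png

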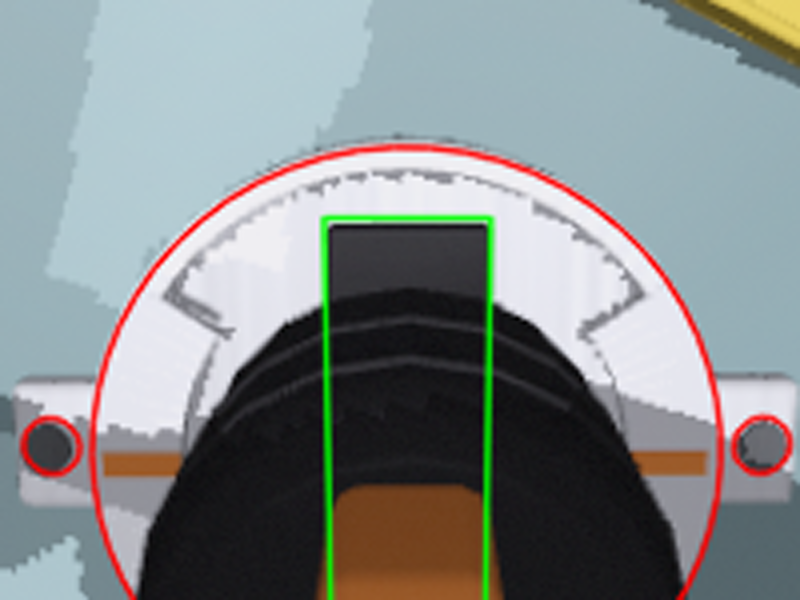

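View pics/s23c.png

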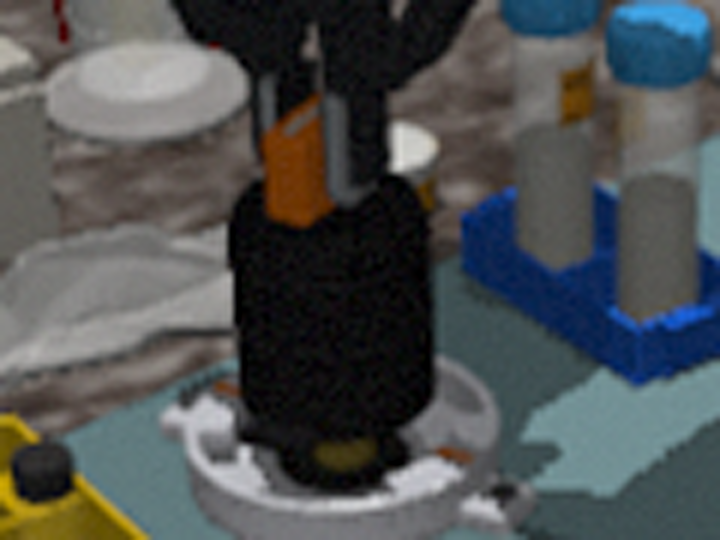

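Cover sits centred over the pocket (lug centre col 409 vs screw midpoint 405, ~0.5 mm). Lowering to the floor slowly.

servo_tool(commands=[[0.1, -0.5, 0, 4, 0, 0, 0], [0.1, -0.5, 0, 8, 0, 0, 0], [0.1, -0.5, 0, 12, 0, 0, 0], [0.1, -0.5, 0, 15, 0, 0, 0], [0.1, -0.5, 0, 18, 0, 0, 0], [0.1, -0.5, 0, 20, 0, 0, 0], [0.1, -0.5, 0, 22, 0, 0, 0], [0.1, -0.5, 0, 23, 0, 0, 0], [0.1, -0.5, 0, 23.5, 0, 0, 0], [0.1, -0.5, 0, 23.5, 0, 0, 0]])

```text
clock: 30.92
position: [572.3, 139.1, 81.7]
eef_rot: [[0.952, 0.305, -0.0], [0.305, -0.952, -0.0], [-0.0, 0.0, -1.0]]
wrist_force: [1.1, 0.6, -1.2]
opening: 0.178
```

```bash
python3 - <<'E'
from h import *
mv(572.8,139,81.5,17.8)
snap('scene','s24')
E
python3 crop.py s24 230 160 120 90 6 s24c
```

```text
clk 30.92 pos [572.3 139.1  81.7] th 17.8 F [ 1.1  0.6 -1.2] open 0.178
shift [0.5 0.2 0.2] turn -0.0 rv [ 0.    0.   -0.03] dist 1 j6 -10.0
```

View pics/s24c.png

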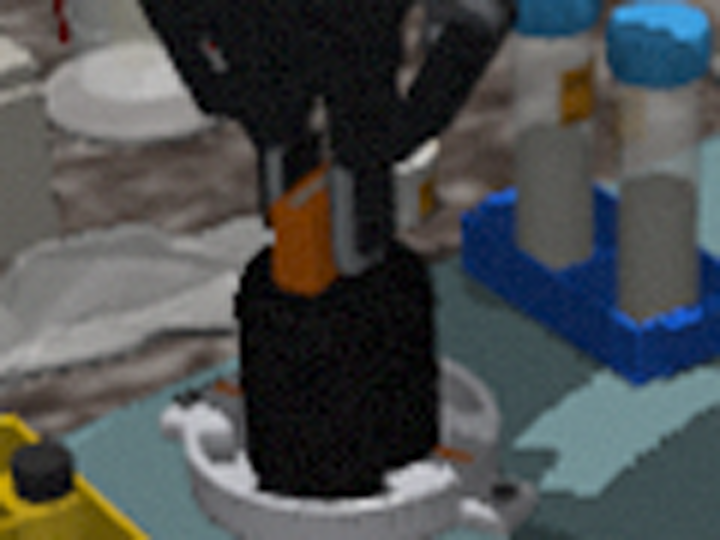

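Cover is inside the collar, no contact force yet. Nudging down to touch the floor.

servo_tool(commands=[[0.1, 0, 0, 0.3, 0, 0, 0], [0.1, 0, 0, 0.5, 0, 0, 0], [0.1, 0, 0, 0.7, 0, 0, 0], [0.1, 0, 0, 0.9, 0, 0, 0], [0.1, 0, 0, 1, 0, 0, 0], [0.1, 0, 0, 1, 0, 0, 0], [0.1, 0, 0, 1, 0, 0, 0], [0.1, 0, 0, 1, 0, 0, 0], [0.1, 0, 0, 1, 0, 0, 0], [0.1, 0, 0, 1, 0, 0, 0]])

```text
clock: 31.8
position: [572.4, 139.1, 81.5]
eef_rot: [[0.952, 0.305, 0.001], [0.305, -0.952, 0.0], [0.001, 0.0, -1.0]]
wrist_force: [-2.6, 0.5, 10.5]
opening: 0.176
```

Floor reached: TCP 81.5 (exactly rim = 6 mm), 10 N. Easing slightly and turning clockwise (positive about tool z).

servo_tool(commands=[[0.1, 0, 0, -0.6, 0, 0, 0], [0.1, 0, 0, -0.6, 0, 0, 4], [0.1, 0, 0, -0.6, 0, 0, 9], [0.1, 0, 0, -0.6, 0, 0, 14], [0.1, 0, 0, -0.6, 0, 0, 19], [0.1, 0, 0, -0.6, 0, 0, 24], [0.1, 0, 0, -0.6, 0, 0, 29], [0.1, 0, 0, -0.6, 0, 0, 34], [0.1, 0, 0, -0.6, 0, 0, 38], [0.1, 0, 0, -0.6, 0, 0, 40]])

```text
clock: 32.63
position: [572.6, 139.1, 81.5]
eef_rot: [[0.924, -0.382, 0.001], [-0.382, -0.924, 0.0], [0.0, -0.0, -1.0]]
wrist_force: [-0.9, 0.1, -0.5]
opening: 0.178
```

Run:
```python
from h import *
mv(572.8,139,81.5,-72.2); print(robot.get_state()['wrist_torque'])
```

```text
clk 32.63 pos [572.6 139.1  81.5] th -22.5 F [-0.9  0.1 -0.5] open 0.178
shift [0.3 0.  0. ] turn 49.7 rv [-3.000e-02 -2.000e-02  4.972e+01] dist 0 j6 30.0
[-0.00506605 -0.06770437  0.01538224]
```

servo_tool(commands=[[0.1, 0, 0, 0, 0, 0, 5], [0.1, 0, 0, 0, 0, 0, 10], [0.1, 0, 0, 0, 0, 0, 15], [0.1, 0, 0, 0, 0, 0, 20], [0.1, 0, 0, 0, 0, 0, 25], [0.1, 0, 0, 0, 0, 0, 30], [0.1, 0, 0, 0, 0, 0, 35], [0.1, 0, 0, 0, 0, 0, 39], [0.1, 0, 0, 0, 0, 0, 42], [0.1, 0, 0, 0, 0, 0, 43]])

```text
clock: 33.47
position: [572.6, 139.1, 81.5]
eef_rot: [[0.416, -0.909, 0.0], [-0.909, -0.416, -0.0], [0.0, -0.0, -1.0]]
wrist_force: [0.2, 1.1, 1.3]
opening: 0.175
```

Run:
```python
from h import *
mv(572.8,139,81.5,-72.2); print(robot.get_state()['wrist_torque'])
```

```text
clk 33.47 pos [572.6 139.1  81.5] th -65.4 F [0.2 1.1 1.3] open 0.175
shift [ 0.1 -0.2  0. ] turn 6.8 rv [-0.03 -0.01  6.81] dist 0 j6 73.0
[-0.16319684 -0.13974923  0.0737771 ]
```

Free turning so far; now the last degrees gently to the stop.

servo_tool(commands=[[0.1, 0, 0, 0, 0, 0, 1], [0.1, 0, 0, 0, 0, 0, 2], [0.1, 0, 0, 0, 0, 0, 3], [0.1, 0, 0, 0, 0, 0, 4], [0.1, 0, 0, 0, 0, 0, 5], [0.1, 0, 0, 0, 0, 0, 6], [0.1, 0, 0, 0, 0, 0, 7], [0.1, 0, 0, 0, 0, 0, 7], [0.1, 0, 0, 0, 0, 0, 7], [0.1, 0, 0, 0, 0, 0, 7]])

```text
clock: 34.3
position: [572.4, 139.1, 81.5]
eef_rot: [[0.305, -0.952, 0.0], [-0.952, -0.305, 0.0], [-0.0, -0.0, -1.0]]
wrist_force: [-0.7, 0.3, 4.7]
opening: 0.178
```

Run:
```python
from h import *
mv(572.8,139,81.5,-72.2); print(robot.get_state()['wrist_torque'])
```

```text
clk 34.30 pos [572.4 139.1  81.5] th -72.2 F [-0.7  0.3  4.7] open 0.178
shift [ 0.2 -0.3 -0. ] turn -0.0 rv [-0.01  0.   -0.02] dist 0 j6 80.0
[-0.13986667 -0.06587138 -0.10005602]
```

servo_tool(commands=[[0.1, 0, 0, 0, 0, 0, 0.5], [0.1, 0, 0, 0, 0, 0, 1], [0.1, 0, 0, 0, 0, 0, 1.5], [0.1, 0, 0, 0, 0, 0, 2], [0.1, 0, 0, 0, 0, 0, 2], [0.1, 0, 0, 0, 0, 0, 2], [0.1, 0, 0, 0, 0, 0, 2], [0.1, 0, 0, 0, 0, 0, 2], [0.1, 0, 0, 0, 0, 0, 2], [0.1, 0, 0, 0, 0, 0, 2]])

```text
clock: 35.13
position: [572.4, 139.1, 81.5]
eef_rot: [[0.272, -0.962, 0.0], [-0.962, -0.272, 0.0], [-0.0, -0.0, -1.0]]
wrist_force: [-0.7, 0.5, 5.9]
opening: 0.174
```

Run:
```python
from h import *
mv(572.8,139,81.5,-72.2); print(robot.get_state()['wrist_torque'])
im,s=snap('wrist','w25')
```

```text
clk 35.13 pos [572.4 139.1  81.5] th -74.2 F [-0.7  0.5  5.9] open 0.174
shift [ 0.2 -0.4 -0. ] turn -2.0 rv [-0.01  0.   -2.01] dist 0 j6 82.0
[-0.07095448 -0.05104746  0.01299355]
```

View pics/w25.png

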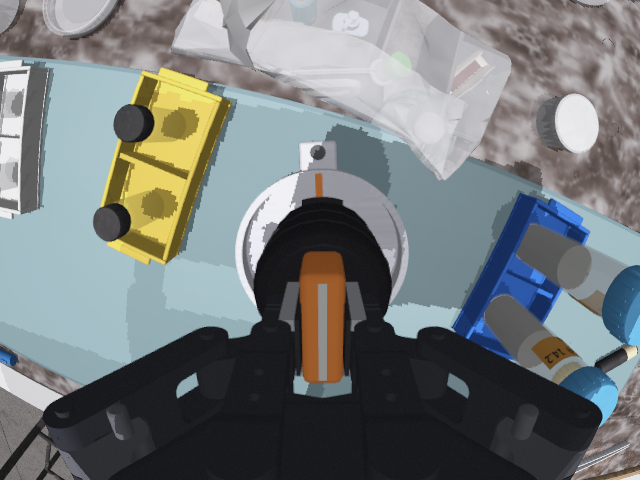

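Lug is turned under the ledge, bar aligned with foot/mark at column 318; no stop torque yet. Continuing in small steps.

servo_tool(commands=[[0.1, 0, 0, 0, 0, 0, 0.5], [0.1, 0, 0, 0, 0, 0, 1], [0.1, 0, 0, 0, 0, 0, 1.5], [0.1, 0, 0, 0, 0, 0, 2], [0.1, 0, 0, 0, 0, 0, 2.5], [0.1, 0, 0, 0, 0, 0, 3], [0.1, 0, 0, 0, 0, 0, 3], [0.1, 0, 0, 0, 0, 0, 3], [0.1, 0, 0, 0, 0, 0, 3], [0.1, 0, 0, 0, 0, 0, 3]])

```text
clock: 36.02
position: [572.4, 139.1, 81.5]
eef_rot: [[0.221, -0.975, 0.0], [-0.975, -0.221, 0.0], [0.0, -0.0, -1.0]]
wrist_force: [0.6, 1.3, 5.2]
opening: 0.179
```

Run:
```python
from h import *
mv(572.8,139,81.5,-72.2); s=robot.get_state(); print(s['wrist_torque'],s['effort'])
```

```text
clk 36.02 pos [572.4 139.1  81.5] th -77.2 F [0.6 1.3 5.2] open 0.179
shift [ 0.2 -0.4 -0. ] turn -5.0 rv [-0.01 -0.   -5.02] dist 0 j6 85.0
[-0.10909701 -0.04004524 -0.01140734] [ 8.60904576e-02 -8.51052833e+01 -2.55209863e+01  8.47644545e-02
  6.22566557e-02 -2.84296589e-02]
```

```bash
python3 - <<'E'
from h import *
im,s=snap('wrist','w26')
E
python3 crop.py w26 230 120 180 140 4.4 w26c
```

```text
(no output)
```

View pics/w26c.png

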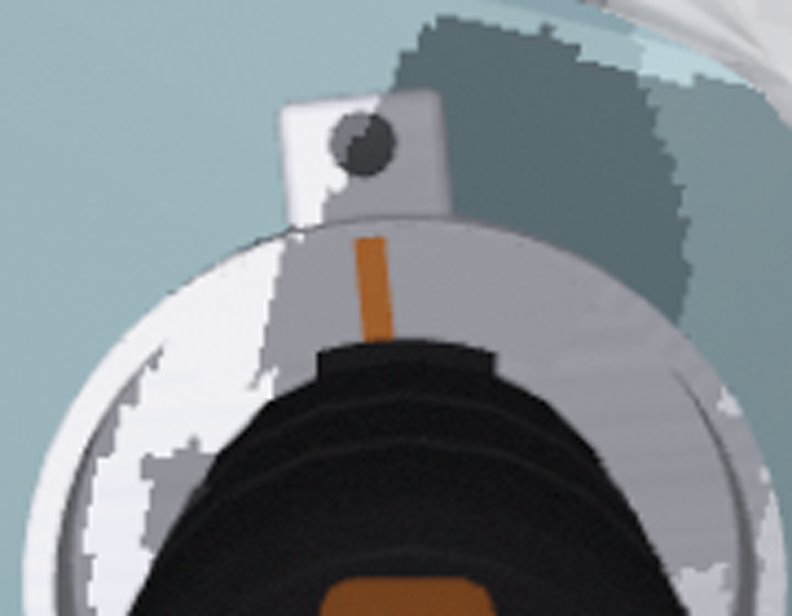

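The cover turns with the gripper, now ~5° past the mark with no stop yet. A few degrees more.

servo_tool(commands=[[0.1, 0, 0, 0, 0, 0, 0.5], [0.1, 0, 0, 0, 0, 0, 1], [0.1, 0, 0, 0, 0, 0, 1.5], [0.1, 0, 0, 0, 0, 0, 2], [0.1, 0, 0, 0, 0, 0, 2.5], [0.1, 0, 0, 0, 0, 0, 3], [0.1, 0, 0, 0, 0, 0, 3.5], [0.1, 0, 0, 0, 0, 0, 4], [0.1, 0, 0, 0, 0, 0, 4], [0.1, 0, 0, 0, 0, 0, 4]])

```text
clock: 36.9
position: [572.5, 139.3, 81.5]
eef_rot: [[0.153, -0.988, 0.0], [-0.988, -0.153, 0.0], [-0.0, -0.0, -1.0]]
wrist_force: [0.9, 1.6, 6.1]
opening: 0.178
```

Run:
```python
from h import *
mv(572.8,139,81.5,-72.2); s=robot.get_state(); print(s['wrist_torque'],s['effort'][5])
```

```text
clk 36.90 pos [572.5 139.3  81.5] th -81.2 F [0.9 1.6 6.1] open 0.178
shift [ 0.3 -0.3  0. ] turn -9.0 rv [-0.03 -0.   -8.99] dist 0 j6 89.0
[ 0.27819225 -0.07023443  0.66240997] 0.7687949202954769
```

servo_tool(commands=[[0.1, 0, 0, 0, 0, 0, 0.5], [0.1, 0, 0, 0, 0, 0, 1], [0.1, 0, 0, 0, 0, 0, 1], [0.1, 0, 0, 0, 0, 0, 1], [0.1, 0, 0, 0, 0, 0, 1], [0.1, 0, 0, 0, 0, 0, 1], [0.1, 0, 0, 0, 0, 0, 1], [0.1, 0, 0, 0, 0, 0, 1], [0.1, 0, 0, 0, 0, 0, 1], [0.1, 0, 0, 0, 0, 0, 1]])

```text
clock: 37.73
position: [572.5, 139.3, 81.5]
eef_rot: [[0.136, -0.991, 0.0], [-0.991, -0.136, -0.0], [0.0, -0.0, -1.0]]
wrist_force: [1.5, 2.4, 6.2]
opening: 0.172
```

```bash
python3 - <<'E'
from h import *
mv(572.8,139,81.5,-72.2); s=robot.get_state(); print(s['wrist_torque'],s['effort'][5])
im,s=snap('wrist','w27')
E
python3 crop.py w27 230 120 180 280 2.1 w27c
```

```text
clk 37.73 pos [572.5 139.3  81.5] th -82.2 F [1.5 2.4 6.2] open 0.172
shift [ 0.3 -0.3  0. ] turn -10.0 rv [-0.02 -0.01 -9.96] dist 0 j6 90.0
[ 0.26102751 -0.03911693  1.09066459] 1.1356047168374062
```

View pics/w27c.png

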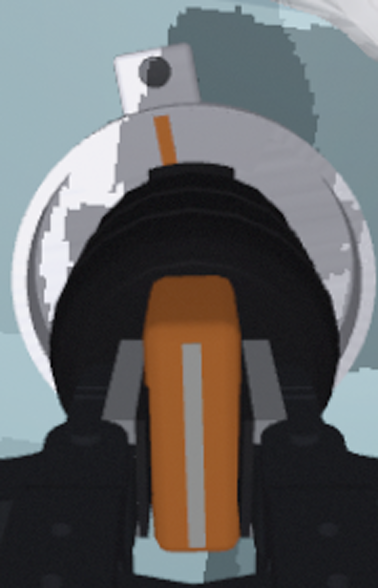

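Torque rises 0.66→1.09 N m over one degree: the stop is reached (~8° past the marks). Relaxing most of the torque, releasing and rising.

servo_tool(commands=[[0.1, 0, 0, 0, 0, 0, -0.7], [0.1, 0, 0, 0, 0, 0, -1.3], [0.1, 0, 0, 0, 0, 0, -1.5], [0.1, 0, 0, 0, 0, 0, -1.5], [0.2, 0, 0, 0, 0, 0, -1.5], [0.25, 0, 0, 0, 0, 0, -1.5], [0.35, 0, 0, 0, 0, 0, -1.5], [0.45, 0, 0, 0, 0, 0, -1.5], [0.5, 0, 0, 0, 0, 0, -1.5], [0.5, 0, 0, 0, 0, 0, -1.5]])

```text
clock: 38.62
position: [572.2, 139.0, 81.3]
eef_rot: [[0.161, -0.987, -0.0], [-0.987, -0.161, -0.0], [0.0, 0.0, -1.0]]
wrist_force: [-0.1, -0.3, -0.5]
opening: 0.497
```

servo_tool(commands=[[0.5, 0, 0, -3, 0, 0, 0], [0.5, 0, 0, -12, 0, 0, 0], [0.5, 0, 0, -28, 0, 0, 0], [0.5, 0, 0, -48, 0, 0, 0], [0.5, 0, 0, -70, 0, 0, 0], [0.5, 0, 0, -90, 0, 0, 0], [0.5, 0, 0, -105, 0, 0, 0], [0.5, 0, 0, -110, 0, 0, 0], [0.5, 0, 0, -110, 0, 0, 0], [0.5, 0, 0, -110, 0, 0, 0]])

```text
clock: 39.45
position: [572.1, 139.0, 191.2]
eef_rot: [[0.161, -0.987, -0.0], [-0.987, -0.161, -0.0], [-0.0, 0.0, -1.0]]
wrist_force: [0.1, -0.5, -0.4]
opening: 0.497
```

```bash
python3 - <<'E'
from h import *
im,s=snap('wrist','w28'); mv(573,138,190,-80)
snap('scene','s28'); snap('top','t28')
E
python3 crop.py s28 130 140 320 210 2.5 s28c;python3 crop.py t28 160 130 310 180 2.5 t28c
```

```text
clk 39.50 pos [571.8 139.  190.6] th -80.7 F [-0.3 -0.8 -0.1] open 0.499
shift [ 1.2 -1.   0.6] turn -0.7 rv [ 0.07  0.   -0.74] dist 2 j6 89.0
```

View pics/w28.png

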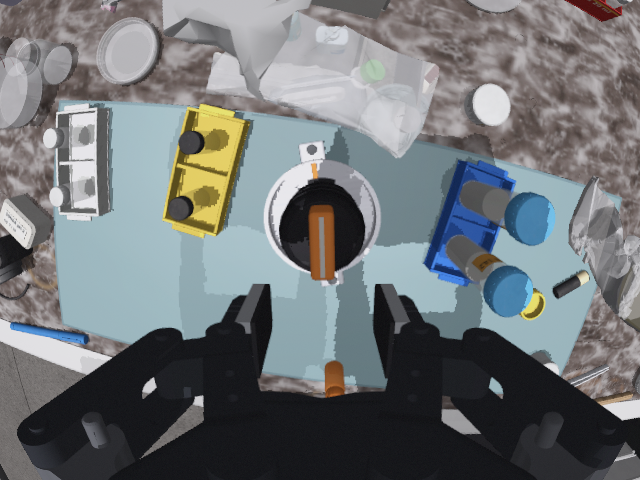

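View pics/s28c.png

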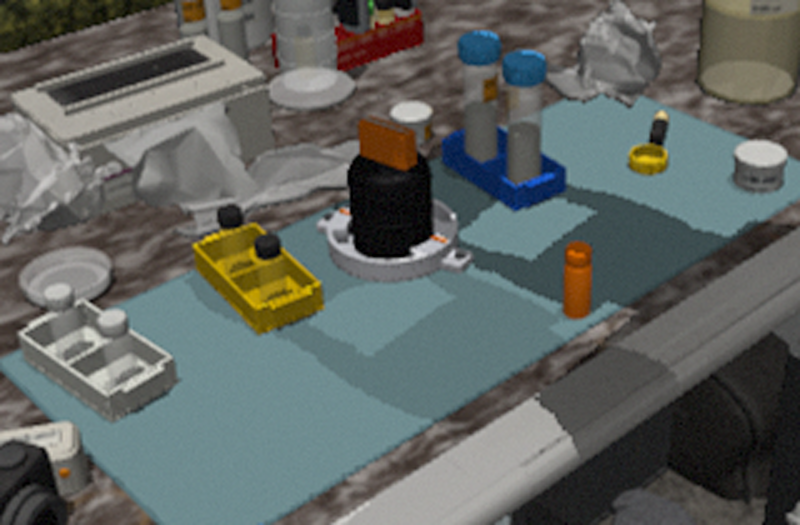

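Everything stands where it should: tube in the blue tray, grey in the white, black in the yellow. The cover is down in the base with its bar along the feet, and the gripper is clear of everything. Handing in.

```bash
python3 -c "
from station import robot
print(robot.hand_in())"
```

```text
the job is handed in; nothing more can be done
None
```

The job is handed in at about 39.5 s of the 144 s allowed. I filed the blue-capped tube, the grey vial and the black vial in the front bays of their own trays. I then stood the green vial in the middle of the base and put the cover over it. No vial or tube tipped in any picture I took.

- **Cover fit:** I lowered it crosswise until it touched the floor with about 10 N, at exactly the height expected for the 6 mm floor. I then turned it clockwise to the stop, where the resisting torque rose from 0.66 to 1.09 N m over one degree.
- **Last checks:** The final wrist and scene pictures show all items upright in place, the orange vial untouched and the gripper clear. The highest force reading at the end of any move was about 10 N.
- **What disagreed:**
  - The stop came about 98° round, so the bar sits roughly 8° past the line of the feet instead of exactly on it. I left it at the stop.
  - The top camera was a few millimetres off for tall objects, so I used the wrist camera for those grasps.

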